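# Load the pack jig and lock its cam

### The arm

A 6-joint arm with a two-finger parallel gripper is mounted at the origin on a cart in front of the work surface, level with it; the furniture and walls round the work are solid. World frame = base frame: x ahead of the robot, y to its left, z up, the work surface at z = 0. Lengths are in mm, angles in degrees, forces in N, time in s.
With the tool pointing down it reaches from about 300 to 850 mm from the base axis. Payload 4.2 kg.
Tool frame: the origin (TCP) lies between the finger pads; the fingertips stand 14 mm ahead of it and the grasp point (between the pads) lies 5 mm behind it; z points along the fingers, y is the line along which they close (so a half turn about z gives the same grasp; the last joint's range is limited). The gripper opens to 91 mm and grips with 3 to 60 N. Pads are 32 mm wide; open, the fingers measure 118 mm over their backs; the gripper's body (76 mm by 178 mm) begins 60 mm behind the grasp point.
Start: joints at [72.995, 18.312, 89.639, -0, 72.044, -1.146], TCP at [157.137, 553.127, 227.976] pointing down, gripper open.
Joint ranges: [-177.97, 177.97], [-48.28, 115.42], [12.27, 149.76], [-77.06, 257.06], [2.81, 150.46], [-146.56, 146.56]. Speed limits (degrees/s): [147.25, 147.25, 180, 180, 180, 180].

### API

Orientations are given as [roll, pitch, yaw] about the fixed x, y, z axes, in that order (R = Rz(yaw) Ry(pitch) Rx(roll)).
In Python, from workcell import * gives the robot as it stands. The module is installed in compiled form; this text tells all that it offers.
- The arm moves only by the tool send_rows, never from a script. Its argument "deltas" is a list of rows, each a list of 2 entries, a list of its own where there are three numbers: the shift along the tool's x, y, z normalised to -1 to 1, where 1 is 0.5 m, then the turn, a rotation vector about the tool's x, y, z normalised to -1 to 1, where 1 is 0.5 rad. A call has 1 to 10 rows; each row shifts and turns the commanded pose from where the row before left it, along the tool's axes as they then stand; what a row does not reach is not made up. A row lasts 1/10 s, in which the tool goes at most 50 mm and 8.59 degrees, less where a joint would pass 70% of its speed; a pose out of reach is approached as far as the arm can. A call with a number of a shift or a turn outside -1 to 1 is refused whole. A call with a gripper value outside its range is refused whole. "grip" is the closure, from 0 (fully open) to 1 (shut), set as the call begins (left out, the last holds). The fingers move at their own pace and stop on an object; "grip_force" is the grip in N (left out, the last holds). Time passes only in rows, so rows that do not move let the fingers close. It gives the time, the measured TCP pose, the force, the opening and the grip force at its end, in the units of the state.
- state(): the state, without advancing time (a new reading comes with each control period).
- grab_frame(name): name is "scene" or "top" or "wrist"; returns the picture (384x512x3 uint8, red, green, blue); there is no depth.
- calibration(name): a dict with "mtx" (3x3 intrinsics, pixels), "R" (3x3) and "t" (3): a world point X has camera coordinates R X + t. Camera axes: x right, y down, z forward; pixel columns grow to the right and rows downward; lengths in mm; the calibration is good to about 2 mm. A picture is of the moment at which its call begins: read the wrist's pose just before it. calibration takes no time and is no camera call; for the wrist camera it gives the pose at the moment of the call.
- job_done(): hands the job in; it is judged then, once.
Trained networks look in the newest picture that a camera, given by its name, has taken for a name from the list of things; names that differ only in an ending like _2 or _b are one class to them, and where a whole thing is asked for, a point or a joint stands for the part that bears it (a point fixed in the world has none). Each returns a list of dicts, best first, with "p" (0 to 1); they miss things now and then, are a little off and sometimes report something else, mostly with a low value. They report only what shows in the picture. A call takes as long as a camera call.
- trace(camera, label): "pixels" (384x512 bool, what is visible of it) and "bbox" ([left, top, width, height] in pixels, round what is visible of it).
The state is a dict: "time_s": time; "qpos": joint angles; "qvel": joint speeds; "effort": joint torques, N m; "ee_pos": TCP position; "ee_rot": TCP orientation; "force": force on the tool from outside, world axes, zero at the start; "torque": the same for the moment, N m; "gripper_width": finger opening in mm; "gripper_force": force on a finger pad.
Only numpy, scipy, OpenCV 4.12 (cv2) and the standard library are available. Lean on these libraries where they do the work, as an engineer would, in place of code of your own. Each camera call takes 0.05 s, during which the arm holds its last target. There are 200 camera calls.

### The job

Load the pack jig for trimming on the saw: swing its red cam lever a quarter turn clockwise to open the jaw, take out the short dark leftover and put it in the blue offcut tray. Stack all the plywood strips that lie on the table (two to four of them) flat and flush on one another between fence and jaw, slide the pack fully home against the end stop, and only then swing the lever back its full quarter turn so that the jaw grips every strip tight against the fence. Leave the measuring and marking tools where they lie.

Things in the scene. Friction and masses are not known exactly. Their poses are not given: they have to be found in the camera images.
- jig: Pack jig, fixed to the table: grey base 180 x 226 mm, top at z = 12 mm, spanning x -64..116, y -70..156 mm in its frame. Origin on the table (z = 0) below the middle of a strip that is home and gripped; x along the strips towards the end stop (away from the robot), y towards jaw and cam (left), z up. A strip that is home spans x -90..90 mm, its near end overhanging the base.
- fence (a point): Middle of the fence's face, at jig x = 0, y = -22.5, z = 12 mm. The fence is two aluminium posts with faces in this plane, each 26 mm long (jig x -64..-38 and 38..64 mm), 18 mm thick, tops 56 mm above the table; the 76 mm gap between them lets a finger in.
- end_stop (a point): Foot of the end stop's face, at jig x = +90, y = 0, z = 12 mm: an aluminium block 18 mm thick, 40 mm wide, top 56 mm above the table. The strips' far ends go against it.
- jaw: Sprung jaw, moved along jig y by the cam: two rubber-faced aluminium prongs facing the fence posts (same x ranges and tops), 76 mm finger gap, crossbar 36 mm behind the faces. Faces 55.5 mm from the fence when open, 43.5 mm when locked and empty, so a 45 mm strip goes in only when open; locked, it squeezes the pack by 15 to 20 N. Origin: midway between the faces, z = 34 mm.
- cam (a joint): Cam lever angle: 0 = locked (lever along the jig's -x, towards the robot), growing clockwise seen from above; 1.57 (a stop) = fully open (lever along the jig's +y). Vertical hinge axis through point cam_pivot. The jaw opens by 7.6 mm per rad. Friction 0.3 N m (about 3 N at the knob); it stays where it is left.
- cam_knob (a point): Middle of the red upright knob on the end of the cam lever: 24 mm in diameter, standing 56 to 89 mm above the table (this point at 74 mm), 95 mm from the hinge axis. It can be pinched from above or pushed; the lever bar below it (14 mm wide) lies at z = 44 to 52 mm.
- cam_pivot (a point): Point on the cam's vertical hinge axis at the height of the knob's middle (z = 74 mm); at x = 0, y = +116 mm in the jig frame. Nothing near it stands higher than 56 mm.
- leftover: Short dark-faced plywood leftover of an earlier job, 110 x 42 x 12 mm (x, y, z), lying loose in the jig between fence and jaw; take it between the posts (near jig x = 0). Origin at the centre of its underside, x along its length.
- tray: Blue plastic offcut tray, loose, 200 x 150 x 45 mm (x, y, z) outside, open on top, walls and floor 5 mm. Origin at the centre of its underside.
- strip_0: Light plywood strip, 180 x 45 x 12 mm (x, y, z), 70 to 130 g, flat on the table at the start; two to four strips are there, the others are absent. Origin at the centre of its underside, x along its length; either end may go first, same side up.
- strip_1: Light plywood strip, 180 x 45 x 12 mm (x, y, z), 70 to 130 g, flat on the table at the start; two to four strips are there, the others are absent. Origin at the centre of its underside, x along its length; either end may go first, same side up.
- strip_2: Light plywood strip, 180 x 45 x 12 mm (x, y, z), 70 to 130 g, flat on the table at the start; two to four strips are there, the others are absent. Origin at the centre of its underside, x along its length; either end may go first, same side up.
- strip_3: Light plywood strip, 180 x 45 x 12 mm (x, y, z), 70 to 130 g, flat on the table at the start; two to four strips are there, the others are absent. Origin at the centre of its underside, x along its length; either end may go first, same side up.
- try_square: Try square, bystander: wooden stock with steel blade, 210 x 141 x 20 mm. Leave it alone. Origin at the centre of its underside.
- caliper: Digital caliper, bystander, 80 x 200 x 14 mm. Leave it alone. Origin at the centre of its underside.
- marking_gauge: Wooden marking gauge, bystander, 54 x 220 x 71 mm. Leave it alone. Origin at the centre of its underside.
- pencil: Red pencil, bystander, 142 mm long, 7 mm thick. Leave it alone. Origin at the centre of its underside.

How it is judged:
By the outcome, as a careful person would: the job done as asked, in the order asked, and still so for the second after the job is handed in, with the robot touching nothing.
Of strip_0, strip_1, strip_2, strip_3 only 2 to 4 are there at a start; the rules pass over those that are not, and their reading is None.
At some moment in a run one of strip_0, strip_1, strip_2, strip_3, tray may be knocked a few centimetres aside while the robot is not near it.
Once in a run the grip may slacken for a moment while it holds something.
It also fails if it takes over 210 s, if anything falls off the work surface, if the arm or the gripper's body presses on something with over 40 N, if the wrist force passes 120 N, or if a joint passes its speed limit or range.

## Working session

There is one attempt and no reset: what is moved stays moved. The work goes in short steps, Python scripts to look and compute and a tool call to move; the robot and the scene stay as the last step left them, time stands still between calls to the robot, and variables do not carry over. Pictures are saved under pics/ and viewed, at most 14 in all, crops included, and the job is handed in when it is done.

Besides the shell and the picture viewer there is one more tool, called after "Emit:" as name(argument=value, ...), one argument or row to a line, values as JSON. send_rows: Moves the arm, as the interface text tells. Scaled input: -1 to 1 covers 0.5 m each way for a shift and 0.5 rad each way for a turn. Its arguments: {"type":"object","properties":{"deltas":{"type":"array","items":{"type":"array"}},"grip":{"type":"number"},"grip_force":{"type":"number"}},"required":["deltas"]}

```bash
mkdir -p pics; ls
cat > h.py <<'E'
from workcell import *
import numpy as np, cv2
def snap(cam,fn=None):
    im=grab_frame(cam)
    if fn: cv2.imwrite('pics/'+fn,cv2.cvtColor(im,cv2.COLOR_RGB2BGR))
    return im
def px2w(c,uv,z):
    uv=np.atleast_2d(np.float64(uv)); d=np.c_[uv,np.ones(len(uv))]@np.linalg.inv(c['mtx']).T
    R=np.array(c['R']);t=np.array(c['t']).ravel()
    d=d@R; o=-R.T@t
    return o+d*((z-o[2])/d[:,2])[:,None]
def w2px(c,X):
    X=np.atleast_2d(np.float64(X)); q=(X@np.array(c['R']).T+np.array(c['t']).ravel())@np.array(c['mtx']).T
    return q[:,:2]/q[:,2:]
E
python3 - <<'E'
from h import *
for c in ('top','scene'):
    snap(c,c+'0.png'); k=calibration(c); print(c,np.round(k['mtx'],1).tolist(),(-np.array(k['R']).T@np.array(k['t']).ravel()).round())
    if c=='top':
        for l in ('jig','tray','leftover','strip_0','cam_knob','try_square','caliper','marking_gauge','pencil','jaw'):
            for d in trace('top',l):
                m=d['pixels'].astype(np.uint8); ys,xs=np.nonzero(m)
                z={'strip_0':12,'tray':45,'leftover':24,'cam_knob':89,'jig':12,'jaw':56}.get(l,10)
                P=px2w(k,np.c_[xs,ys],z)[:,:2].astype(np.float32)
                r=cv2.minAreaRect(P); print(l,round(d['p'],2),d['bbox'],np.round(r[0]),np.round(r[1]),round(r[2],1),P.mean(0).round())
s=state();print(s['time_s'],s['ee_pos'],s['ee_rot'],s['force'])
E
```

```text
pics
top [[410.4, 0.0, 260.6], [0.0, 410.4, 190.8], [0.0, 0.0, 1.0]] [ 452.  -23. 1284.]
jig 0.85 [182.4, 153.9, 82.4, 88.5] [557. 104.] [219. 227.] 13.5 [573. 115.]
tray 0.82 [92.6, 193.2, 57.2, 68.1] [474. 403.] [202. 162.] 4.0 [474. 403.]
tray 0.65 [182.1, 157.3, 83.3, 85.8] [555. 101.] [216. 220.] 13.7 [570. 111.]
leftover 0.79 [226.6, 173.0, 20.7, 40.1] [570.  61.] [110.  45.] 15.4 [570.  62.]
leftover 0.36 [223.9, 250.4, 36.8, 23.6] [370.  41.] [  8. 118.] 30.3 [364.  52.]
strip_0 0.86 [328.6, 183.1, 17.3, 59.6] [ 510. -245.] [ 52. 184.] 85.3 [ 509. -243.]
strip_0 0.84 [296.6, 189.0, 18.1, 57.4] [ 498. -151.] [178.  46.] 3.0 [ 497. -151.]
strip_0 0.58 [386.4, 189.0, 28.1, 59.7] [ 506. -441.] [180.  53.] 8.0 [ 504. -441.]
cam_knob 0.93 [194.0, 198.2, 13.0, 45.1] [490. 159.] [122.  50.] 0.9 [502. 160.]
try_square 0.6 [239.7, 100.6, 54.1, 73.2] [761. -67.] [215. 142.] 47.2 [759. -20.]
caliper 0.72 [313.8, 134.9, 61.1, 24.1] [ 730. -275.] [ 62. 198.] 3.7 [ 737. -252.]
caliper 0.56 [89.7, 192.4, 62.8, 66.9] [476. 415.] [205. 166.] 3.8 [476. 414.]
caliper 0.29 [238.5, 98.9, 55.2, 71.8] [757. -67.] [211. 139.] 45.8 [756. -20.]
marking_gauge 0.73 [169.6, 104.5, 50.8, 52.4] [784. 205.] [ 62. 217.] 52.5 [777. 205.]
marking_gauge 0.38 [238.6, 99.2, 54.8, 72.4] [760. -68.] [216. 145.] 47.6 [762. -19.]
pencil 0.51 [222.1, 251.4, 36.0, 20.6] [368.  44.] [  8. 127.] 29.7 [369.  43.]
jaw 0.65 [211.4, 180.2, 25.4, 39.8] [549. 104.] [130.  49.] 14.6 [552. 108.]
scene [[348.5, 0.0, 258.0], [0.0, 348.5, 193.9], [0.0, 0.0, 1.0]] [ 116. -895.  851.]
0.6 [157.13014153 553.14210534 227.97887934] [ 1.79993012e+02 -1.18737194e-03  1.64139226e+02] [-0.36054384  0.11292192 -0.01937456]
```

```bash
python3 -c "
import cv2;i=cv2.imread('pics/top0.png');cv2.imwrite('pics/top0b.png',cv2.resize(i[80:290,70:440],None,fx=2.16,fy=2.16,interpolation=3))"
```

```text
(no output)
```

View pics/top0b.png

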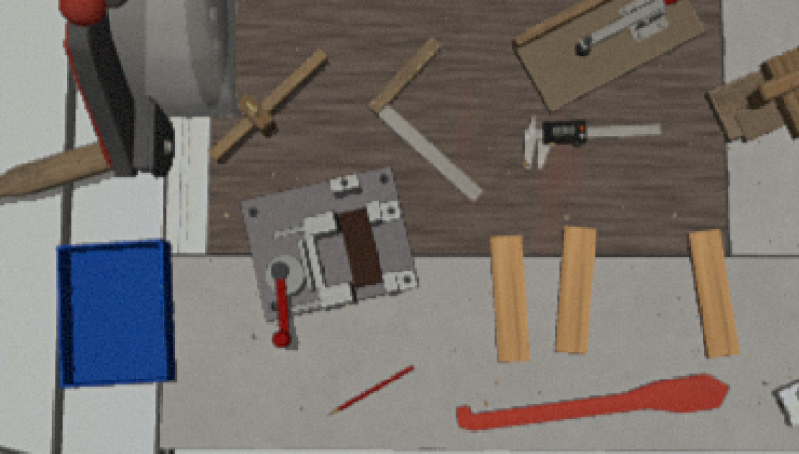

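View pics/scene0.png

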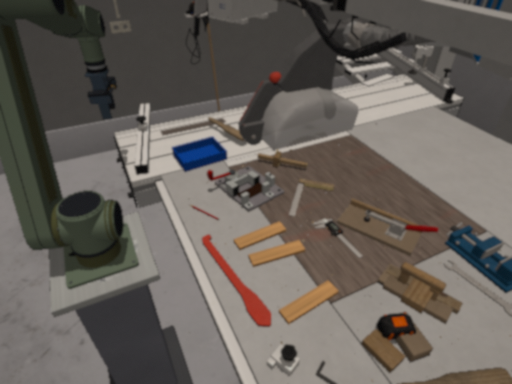

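Three strips are on the table, at top-crop pixels (510,300), (577,290) and (714,292). The jig is at about (330,245) with its lever pointing roughly down (282,338), and the tray is at (116,312). Next I'll move the wrist camera over the jig.

```bash
cat >> h.py <<'E'
from scipy.spatial.transform import Rotation as Ro
def plan(*wps,step=45,turn=8.4):
    """wps: (x,y,z,yaw[,maxstep]); tool down. Prints calls of <=10 rows."""
    s=state(); p=np.array(s['ee_pos']); R=Ro.from_euler('xyz',s['ee_rot'],degrees=True); rows=[]
    for w in wps:
        T=np.array(w[:3],float); Rt=Ro.from_euler('xyz',[180,0,w[3]],degrees=True); st=w[4] if len(w)>4 else step
        n=max(1,int(np.ceil(max(np.linalg.norm(T-p)/st,np.degrees((R.inv()*Rt).magnitude())/turn))))
        for i in range(n):
            d=np.round(R.inv().apply((T-p)/(n-i))/500,3); r=np.round((R.inv()*Rt).as_rotvec()/(n-i)/.5,3)
            p=p+R.apply(d*500); R=R*Ro.from_rotvec(r*.5); rows.append([[float(v)+0. for v in d],[float(v)+0. for v in r]])
    g=[[k,1] for k in rows[:1]]
    for k in rows[1:]:
        if k==g[-1][0]: g[-1][1]+=1
        else: g.append([k,1])
    print(len(rows),'rows'); [print(n,'x',str(k).replace(' ','')) for k,n in g]; print('end',p.round(1))
def st():
    s=state(); print('t',round(s['time_s'],2),'p',np.round(s['ee_pos'],1),'r',np.round(s['ee_rot'],1),'F',np.round(s['force'],1),'w',round(s['gripper_width'],1),'gf',round(s['gripper_force'],1),'q6',round(s['qpos'][5],0))
E
python3 - <<'E'
from h import *
plan((480,100,350,-166))
E
```

```text
13 rows
1 x [[-0.067,-0.053,-0.019],[0.0,0.0,-0.08]]
1 x [[-0.065,-0.056,-0.019],[0.0,0.0,-0.08]]
1 x [[-0.062,-0.059,-0.019],[0.0,0.0,-0.08]]
1 x [[-0.06,-0.061,-0.019],[0.0,0.0,-0.08]]
1 x [[-0.057,-0.063,-0.019],[0.0,0.0,-0.08]]
1 x [[-0.055,-0.066,-0.019],[0.0,0.0,-0.08]]
1 x [[-0.052,-0.068,-0.019],[0.0,0.0,-0.08]]
1 x [[-0.049,-0.07,-0.019],[0.0,0.0,-0.08]]
1 x [[-0.047,-0.072,-0.018],[0.0,0.0,-0.08]]
1 x [[-0.044,-0.074,-0.019],[0.0,0.0,-0.081]]
1 x [[-0.041,-0.075,-0.018],[0.0,0.0,-0.08]]
1 x [[-0.037,-0.077,-0.019],[0.0,0.0,-0.081]]
1 x [[-0.035,-0.078,-0.018],[0.0,0.0,-0.08]]
end [480.1 100.1 349.9]
```

Emit:
send_rows(
  deltas=[
    [[-0.067,-0.053,-0.019],[0,0,-0.08]],
    [[-0.065,-0.056,-0.019],[0,0,-0.08]],
    [[-0.062,-0.059,-0.019],[0,0,-0.08]],
    [[-0.06,-0.061,-0.019],[0,0,-0.08]],
    [[-0.057,-0.063,-0.019],[0,0,-0.08]],
    [[-0.055,-0.066,-0.019],[0,0,-0.08]],
    [[-0.052,-0.068,-0.019],[0,0,-0.08]],
    [[-0.049,-0.07,-0.019],[0,0,-0.08]],
    [[-0.047,-0.072,-0.019],[0,0,-0.08]],
    [[-0.044,-0.074,-0.019],[0,0,-0.08]],
  ],
  grip=0,
)

```text
time_s: 1.6
ee_pos: [406.2, 202.8, 323.7]
ee_rot: [180.0, 0.1, -172.8]
force: [0.7, 0.6, -0.3]
gripper_width: 91.0
gripper_force: 0.0
```

Emit:
send_rows(
  deltas=[
    [[-0.041,-0.075,-0.018],[0,0,-0.08]],
    [[-0.037,-0.077,-0.018],[0,0,-0.08]],
    [[-0.035,-0.078,-0.018],[0,0,-0.08]],
    [[0,0,0],[0,0,0]],
  ],
)

```text
time_s: 2.0
ee_pos: [482.8, 96.5, 350.7]
ee_rot: [-179.9, 0.2, -166.4]
force: [-0.6, 0.8, -0.2]
gripper_width: 91.0
gripper_force: 0.0
```

Run:
```python
from h import *
st()
im=grab_frame('wrist');k=calibration('wrist')
cv2.imwrite('pics/w1.png',cv2.cvtColor(im,cv2.COLOR_RGB2BGR)); np.savez('w1.npz',**{a:np.array(b) for a,b in k.items() if a in('mtx','R','t')})
print((-np.array(k['R']).T@np.array(k['t']).ravel()).round(), np.round(k['R'],2).tolist(), k['mtx'])
```

```text
t 2.0 p [482.8  96.5 350.7] r [-179.9    0.2 -166.4] F [-0.6  0.8 -0.2] w 91.0 gf 0.0 q6 -94.0
[414.  83. 506.] [[-0.24, 0.97, 0.0], [0.94, 0.23, 0.25], [0.24, 0.06, -0.97]] [[279.35177195   0.         257.79813487]
 [  0.         279.35177195 195.68771268]
 [  0.           0.           1.        ]]
```

View pics/w1.png

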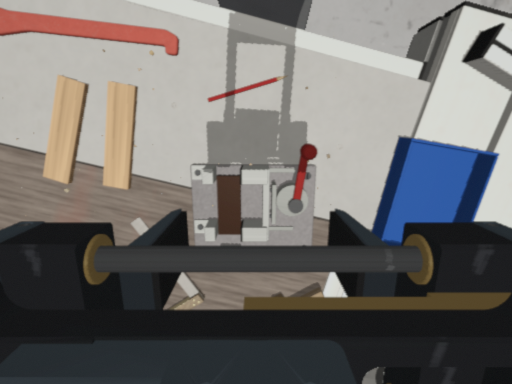

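The wrist view shows the jig base square-on at px (191–315, 164–247). The knob is at (309,152), slightly clockwise of the jig's −x. Now I'll fit this numerically.

Run:
```python
from h import *
k=dict(np.load('w1.npz'))
# base near corners, z=12
a=px2w(k,[[191,164],[315,164]],12)[:,:2]; print(a, np.linalg.norm(a[1]-a[0]))
print('knob top',px2w(k,[309,151],89), 'pivot(z52)',px2w(k,[295,205],52))
for cam in('wrist','top'):
    kk=k if cam=='wrist' else calibration('top')
    snap(cam)
    for l,z in(('jig',12),('leftover',24),('cam_knob',70),('jaw',56)):
        for d in trace(cam,l)[:1]:
            m=d['pixels'].astype(np.uint8); ys,xs=np.nonzero(m); P=px2w(kk,np.c_[xs,ys],z)[:,:2].astype(np.float32); r=cv2.minAreaRect(P)
            print(cam,l,round(d['p'],2),np.round(d['bbox']),np.round(r[0],1),np.round(r[1]),round(r[2],1))
st()
im=cv2.imread('pics/w1.png'); cv2.imwrite('pics/w1c.png',cv2.resize(im[125:260,160:345],None,fx=4.2,fy=4.2,interpolation=3))
```

```text
[[508.30473331 -16.09531032]
 [456.24108239 197.74348658]] 220.08556246460435
knob top [[433.17322649 165.63696983  89.        ]] pivot(z52) [[527.63681831 175.43457132  52.        ]]
wrist jig 0.81 [188. 144. 127. 103.] [543.9 100.7] [189. 226.] 14.3
wrist leftover 0.95 [214. 176.  25.  60.] [566.2  61.9] [111.  43.] 13.7
wrist cam_knob 0.55 [275. 145.  42.  74.] [486.  157.2] [119.  52.] 5.8
wrist jaw 0.59 [237. 167.  28.  74.] [545.1 104.5] [131.  48.] 13.6
top jig 0.96 [180. 155.  85.  86.] [561.9 103.8] [225. 232.] 15.3
top leftover 0.48 [226. 174.  17.  19.] [595.   68.3] [57. 40.] 14.4
top jaw 0.7 [212. 180.  18.   5.] [599.6 108.5] [30. 33.] 0.8
t 2.55 p [479.7 100.6 350. ] r [ 180.    0. -166.] F [-0.5 -1.   0.2] w 90.8 gf 0.0 q6 -94.0
```

View pics/w1c.png

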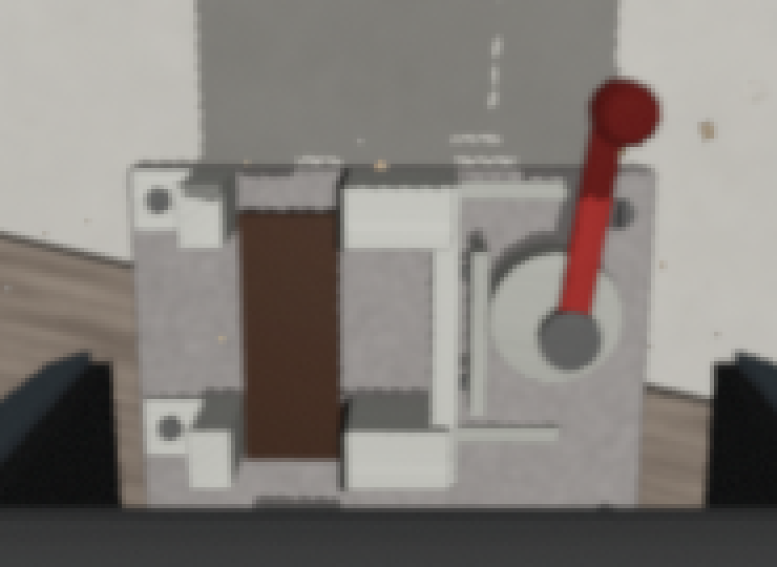

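Run:
```python
from h import *
k=calibration('wrist'); im=snap('wrist','w2.png'); np.savez('w2.npz',mtx=k['mtx'],R=k['R'],t=k['t'])
o=im[130:265,160:345]; cv2.imwrite('pics/w2c.png',cv2.cvtColor(cv2.resize(o,None,fx=4.2,fy=4.2,interpolation=3),cv2.COLOR_RGB2BGR))
for l,z in(('jig',12),('leftover',24),('cam_knob',89),('jaw',56)):
    for d in trace('wrist',l)[:1]:
        print(l,round(d['p'],2),np.round(d['bbox'],1))
```

```text
jig 0.57 [186.5 147.4 126.3 103.6]
leftover 0.76 [210.7 177.4  28.3  63.2]
cam_knob 0.56 [271.2 145.2  41.8  72.8]
jaw 0.55 [235.3 168.1  30.   75.1]
```

View pics/w2c.png

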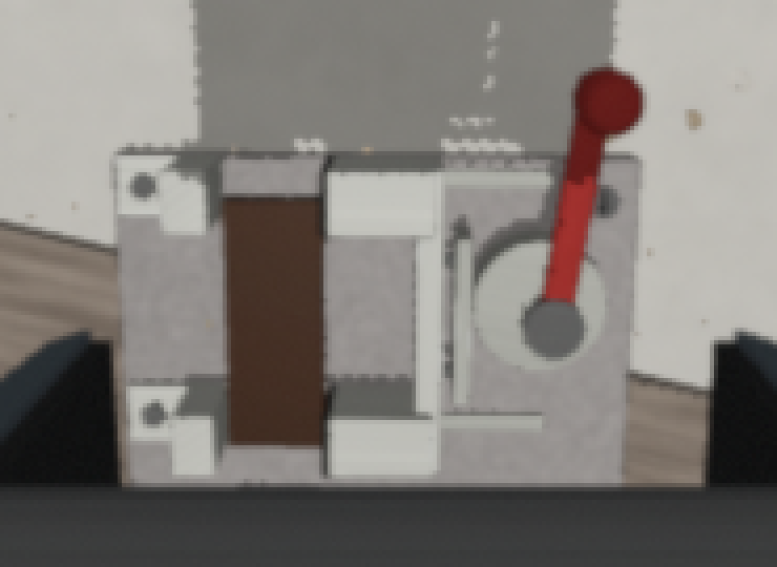

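Run:
```python
from h import *
from scipy.optimize import least_squares
k=dict(np.load('w2.npz'))
J=[[-64,-70,12],[-64,156,12],[-38,-22.5,56],[64,-22.5,56],[64,-40.5,56],[0,116,56]]
C=np.array([[116,155],[637,155],[207,235],[214,475],[172,475],[553,330]])/4.2+[160,130]
J=np.array(J,float)
def W(p,X): 
    c,s=np.cos(p[2]),np.sin(p[2]); X=np.atleast_2d(X).astype(float); return np.c_[p[0]+c*X[:,0]-s*X[:,1],p[1]+s*X[:,0]+c*X[:,1],X[:,2]]
f=lambda p:((w2px(k,W(p,J))-C)*1.6).ravel()
r=least_squares(f,[565,55,.24],loss='soft_l1'); p=r.x; print(p[:2],np.degrees(p[2])); print(r.fun.reshape(-1,2).round(1))
kn=px2w(k,np.array([609,101])/4.2+[160,130],89)[0]; piv=W(p,[0,116,74])[0]
v=kn-piv; c,s=np.cos(p[2]),np.sin(p[2]); lv=[c*v[0]+s*v[1],-s*v[0]+c*v[1]]; print('knob',kn,'piv',piv,'len',np.hypot(*lv),'ang',np.degrees(np.arctan2(lv[1],-lv[0])))
q=px2w(k,np.array([[224,197],[322,197],[323,445],[231,445]])/4.2+[160,130],24)
d=q-[p[0],p[1],0]; print('leftover jig',np.c_[c*d[:,0]+s*d[:,1],-s*d[:,0]+c*d[:,1]].round(1).tolist())
st()
```

```text
[559.15769031  61.1836778 ] 13.694122623731412
[[-2.9 -1. ]
 [ 2.   0.1]
 [-0.6  0.1]
 [ 0.3  0.4]
 [-0.3  0.3]
 [ 0.7 -0.1]]
knob [436.95780964 163.00845859  89.        ] piv [531.6960262  173.88619332  74.        ] len 95.36065640758348 ang 7.14416910802271
leftover jig [[-47.4, -19.8], [-47.6, 21.0], [63.3, 20.0], [63.5, -20.5]]
t 2.8 p [480.  100.1 350. ] r [ 180.     0.  -166.1] F [ 0.1 -0.1 -1. ] w 91.1 gf 0.0 q6 -94.0
```

Run:
```python
from h import *
plan((437,163,130,-173),(437,163,74,-173,30))
```

```text
8 rows
2 x [[0.009,0.024,0.073],[0.0,0.0,0.04]]
1 x [[0.01,0.023,0.073],[0.0,0.0,0.041]]
1 x [[0.01,0.023,0.074],[0.0,0.0,0.04]]
1 x [[0.011,0.023,0.073],[0.0,0.0,0.041]]
1 x [[0.011,0.023,0.074],[0.0,0.0,0.04]]
2 x [[0.0,0.0,0.056],[0.0,0.0,0.0]]
end [437.1 163.1  74. ]
```

Emit:
send_rows(
  deltas=[
    [[0.009,0.024,0.073],[0,0,0.04]],
    [[0.009,0.024,0.073],[0,0,0.04]],
    [[0.01,0.023,0.073],[0,0,0.04]],
    [[0.01,0.023,0.073],[0,0,0.041]],
    [[0.011,0.023,0.073],[0,0,0.041]],
    [[0.011,0.023,0.074],[0,0,0.04]],
    [[0,0,0.056],[0,0,0]],
    [[0,0,0.056],[0,0,0]],
    [[0,0,0],[0,0,0]],
    [[0,0,0],[0,0,0]],
  ],
)

```text
time_s: 3.8
ee_pos: [437.4, 163.1, 74.7]
ee_rot: [180.0, -0.0, -173.0]
force: [0.1, -0.7, 1.2]
gripper_width: 90.8
gripper_force: 0.0
```

Emit:
send_rows(
  deltas=[
    [[0,0,0],[0,0,0]],
    [[0,0,0],[0,0,0]],
    [[0,0,0],[0,0,0]],
    [[0,0,0],[0,0,0]],
    [[0,0,0],[0,0,0]],
    [[0,0,0],[0,0,0]],
    [[0,0,0],[0,0,0]],
  ],
  grip=1,
  grip_force=15,
)

```text
time_s: 4.5
ee_pos: [437.1, 163.0, 74.5]
ee_rot: [180.0, 0.0, -173.0]
force: [-0.5, -0.3, 0.6]
gripper_width: 37.9
gripper_force: 0.0
```

Emit:
send_rows(
  deltas=[
    [[0,0,0],[0,0,0]],
    [[0,0,0],[0,0,0]],
    [[0,0,0],[0,0,0]],
    [[0,0,0],[0,0,0]],
    [[0,0,0],[0,0,0]],
  ],
)

```text
time_s: 5.0
ee_pos: [437.0, 163.1, 74.4]
ee_rot: [180.0, -0.0, -173.0]
force: [-0.7, 2.1, 0.2]
gripper_width: 23.7
gripper_force: 15.0
```

Knob pinched (23.7 mm, and little side force). I'll swing it clockwise now.

Emit:
send_rows(
  deltas=[
    [[-0.0005,0.01375,0],[0,0,0.145]],
    [[-0.0005,0.01375,0],[0,0,0.145]],
    [[-0.0005,0.01375,0],[0,0,0.145]],
    [[-0.0005,0.01375,0],[0,0,0.145]],
    [[-0.0005,0.01375,0],[0,0,0.145]],
    [[-0.0005,0.01375,0],[0,0,0.145]],
    [[-0.0005,0.01375,0],[0,0,0.145]],
    [[-0.0005,0.01375,0],[0,0,0.145]],
    [[-0.0005,0.01375,0],[0,0,0.145]],
    [[-0.0005,0.01375,0],[0,0,0.145]],
  ],
)

```text
time_s: 6.0
ee_pos: [454.1, 227.9, 74.4]
ee_rot: [-180.0, 0.1, 145.4]
force: [1.8, -2.5, -2.3]
gripper_width: 23.7
gripper_force: 15.0
```

Emit:
send_rows(
  deltas=[
    [[-0.0005,0.01375,0],[0,0,0.145]],
    [[-0.0005,0.01375,0],[0,0,0.145]],
    [[-0.0005,0.01375,0],[0,0,0.145]],
    [[-0.0005,0.01375,0],[0,0,0.145]],
    [[-0.0005,0.01375,0],[0,0,0.145]],
    [[-0.0005,0.01375,0],[0,0,0.145]],
    [[-0.0005,0.01375,0],[0,0,0.145]],
    [[-0.0005,0.01375,0],[0,0,0.145]],
    [[-0.0005,0.01375,0],[0,0,0.145]],
    [[-0.0005,0.01375,0],[0,0,0.145]],
  ],
)

```text
time_s: 7.0
ee_pos: [508.9, 265.5, 74.4]
ee_rot: [-180.0, 0.1, 103.9]
force: [0.4, -3.7, 1.4]
gripper_width: 23.1
gripper_force: 15.0
```

Emit:
send_rows(
  deltas=[
    [[0,0,0],[0,0,0]],
    [[0,0,0],[0,0,0]],
  ],
)

```text
time_s: 7.2
ee_pos: [509.7, 265.7, 74.4]
ee_rot: [179.9, 0.1, 104.1]
force: [4.2, -4.8, -0.7]
gripper_width: 23.6
gripper_force: 15.0
```

Emit:
send_rows(
  deltas=[
    [[0,0.006,0],[0,0,0]],
    [[0,0.004,0],[0,0,0]],
    [[0,0,0],[0,0,0]],
  ],
)

```text
time_s: 7.5
ee_pos: [509.9, 265.8, 74.2]
ee_rot: [-179.5, 0.1, 104.0]
force: [-6.2, -5.9, 6.3]
gripper_width: 23.3
gripper_force: 15.0
```

Emit:
send_rows(
  deltas=[
    [[0,-0.01,0],[0,0,0]],
    [[0,0,0],[0,0,0]],
    [[0,0,0],[0,0,0]],
    [[0,0,0],[0,0,0]],
  ],
  grip=0.3,
)

```text
time_s: 7.9
ee_pos: [508.8, 267.1, 74.5]
ee_rot: [180.0, -0.0, 103.9]
force: [-0.3, 0.6, -0.5]
gripper_width: 52.3
gripper_force: 0.0
```

Run:
```python
from h import *
st()
plan((510,266,130,104),(564,62.5,130,13.7,40),(564,62.5,27.5,13.7,25))
```

```text
t 7.9 p [508.8 267.1  74.5] r [180.   -0.  103.9] F [-0.3  0.6 -0.5] w 52.3 gf 0.0 q6 13.0
18 rows
1 x [[-0.001,0.001,-0.055],[0.001,0.0,-0.001]]
1 x [[-0.002,0.001,-0.056],[0.0,-0.001,-0.001]]
1 x [[-0.038,0.001,0.0],[0.0,0.0,0.287]]
1 x [[-0.038,0.006,0.0],[0.0,0.0,0.287]]
1 x [[-0.037,0.011,0.0],[0.0,0.0,0.286]]
1 x [[-0.034,0.016,0.0],[0.0,0.0,0.287]]
1 x [[-0.032,0.021,0.0],[0.0,0.0,0.286]]
1 x [[-0.028,0.026,0.0],[0.0,0.0,0.287]]
1 x [[-0.025,0.029,0.0],[0.0,0.0,0.286]]
1 x [[-0.02,0.033,0.0],[0.0,0.0,0.287]]
1 x [[-0.015,0.035,0.0],[0.0,0.0,0.286]]
1 x [[-0.01,0.037,0.0],[0.0,0.0,0.287]]
1 x [[-0.005,0.038,0.0],[0.0,0.0,0.286]]
5 x [[0.0,0.0,0.041],[0.0,0.0,0.0]]
end [563.9  62.4  27.5]
```

Emit:
send_rows(
  deltas=[
    [[-0.001,0.001,-0.056],[0,0,0]],
    [[-0.002,0.001,-0.056],[0,0,0]],
    [[-0.038,0.001,0],[0,0,0.287]],
    [[-0.038,0.006,0],[0,0,0.287]],
    [[-0.037,0.011,0],[0,0,0.287]],
    [[-0.034,0.016,0],[0,0,0.287]],
    [[-0.032,0.021,0],[0,0,0.287]],
    [[-0.028,0.026,0],[0,0,0.287]],
    [[-0.025,0.029,0],[0,0,0.287]],
    [[-0.02,0.033,0],[0,0,0.287]],
  ],
)

```text
time_s: 8.9
ee_pos: [549.0, 116.9, 130.5]
ee_rot: [-180.0, -0.0, 37.8]
force: [-0.1, 0.2, 0.5]
gripper_width: 63.7
gripper_force: 0.0
```

Emit:
send_rows(
  deltas=[
    [[-0.015,0.035,0],[0,0,0.287]],
    [[-0.01,0.037,0],[0,0,0.287]],
    [[-0.005,0.038,0],[0,0,0.286]],
    [[0,0,0],[0,0,0]],
    [[0,0,0],[0,0,0]],
    [[0,0,0],[0,0,0]],
  ],
)

```text
time_s: 9.5
ee_pos: [563.0, 62.7, 130.4]
ee_rot: [-180.0, 0.0, 13.6]
force: [0.2, -0.2, -0.6]
gripper_width: 63.9
gripper_force: 0.0
```

Run:
```python
from h import *
st()
im=snap('wrist','w3.png');k=calibration('wrist'); np.savez('w3.npz',mtx=k['mtx'],R=k['R'],t=k['t'])
snap('top','top1.png')
plan((564,62.5,27.5,13.7,25))
```

```text
t 9.5 p [563.   62.7 130.4] r [-180.     0.    13.6] F [ 0.2 -0.2 -0.6] w 63.9 gf 0.0 q6 82.0
5 rows
1 x [[0.0,0.0,0.041],[0.0,0.0,-0.001]]
1 x [[0.0,0.0,0.041],[0.0,0.0,0.0]]
1 x [[0.001,0.0,0.041],[0.0,0.0,-0.001]]
1 x [[0.0,0.001,0.041],[0.0,0.0,0.0]]
1 x [[0.001,0.0,0.042],[-0.001,0.0,-0.001]]
end [564.1  62.6  27.4]
```

View pics/w3.png

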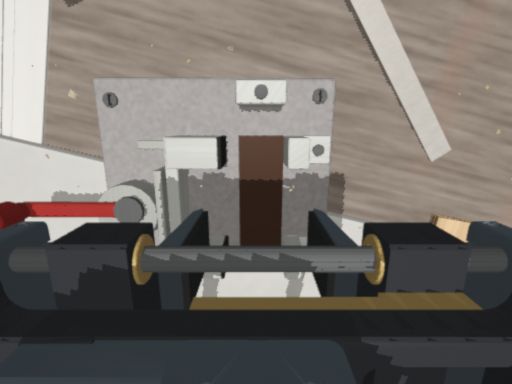

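The lever now points along jig +y (left, px 0–140, 210). The jaw is open, and the leftover (px 240–283) lies between the fingers. I'll check the jig fit and go down.

Run:
```python
from h import *
k=dict(np.load('w3.npz')); print(px2w(k,[[95,80],[335,80]],12).round(1))
c,s=np.cos(np.radians(13.7)),np.sin(np.radians(13.7))
print([ (round(559.2+c*x-s*y,1),round(61.2+s*x+c*y,1)) for x,y in((116,156),(116,-70))])
```

```text
[[633.7 234.5  12. ]
 [685.6  20.4  12. ]]
[(np.float64(635.0), np.float64(240.2)), (np.float64(688.5), np.float64(20.7))]
```

Emit:
send_rows(
  deltas=[
    [[0,0,0.041],[0,0,0]],
    [[0,0,0.041],[0,0,0]],
    [[0.001,0,0.041],[0,0,0]],
    [[0,0,0.041],[0,0,0]],
    [[0.001,0,0.041],[0,0,0]],
    [[0,0,0],[0,0,0]],
  ],
)

```text
time_s: 10.2
ee_pos: [564.4, 63.0, 27.3]
ee_rot: [-180.0, -0.0, 13.6]
force: [0.0, 0.2, -0.1]
gripper_width: 64.0
gripper_force: 0.0
```

Emit:
send_rows(
  deltas=[
    [[0,0,0],[0,0,0]],
    [[0,0,0],[0,0,0]],
    [[0,0,0],[0,0,0]],
    [[0,0,0],[0,0,0]],
    [[0,0,0],[0,0,0]],
    [[0,0,0],[0,0,0]],
  ],
  grip=1,
  grip_force=25,
)

```text
time_s: 10.8
ee_pos: [564.1, 62.4, 28.1]
ee_rot: [-180.0, -0.0, 13.5]
force: [-0.3, 1.0, 1.8]
gripper_width: 41.8
gripper_force: 25.0
```

Emit:
send_rows(
  deltas=[
    [[0,0,-0.06],[0,0,0]],
    [[0,0,-0.08],[0,0,0]],
    [[0,0,-0.08],[0,0,0]],
    [[0,0,0],[0,0,0]],
  ],
)

```text
time_s: 11.2
ee_pos: [567.8, 62.5, 143.6]
ee_rot: [179.9, -0.7, 13.5]
force: [0.7, -0.2, 0.1]
gripper_width: 41.4
gripper_force: 25.0
```

```bash
cat >> h.py <<'E'
def find(cam,l,z):
    k=calibration(cam)
    for d in trace(cam,l):
        ys,xs=np.nonzero(d['pixels'])
        if len(xs)<5: continue
        P=px2w(k,np.c_[xs,ys],z)[:,:2].astype(np.float32); r=cv2.minAreaRect(P)
        print(cam,l,round(d['p'],2),np.round(d['bbox']),'c',np.round(r[0],1),np.round(r[1]),round(r[2],1))
E
python3 - <<'E'
from h import *
st(); snap('top','top2.png'); find('top','tray',45); find('top','strip_0',12)
plan((474,403,148,13.7),(474,403,28,13.7,30))
E
```

```text
t 11.2 p [567.8  62.5 143.6] r [179.9  -0.7  13.5] F [ 0.7 -0.2  0.1] w 41.4 gf 25.0 q6 82.0
top tray 0.93 [ 93. 192.  56.  67.] c [475.6 402.9] [200. 161.] 3.8
top strip_0 0.94 [298. 189.  15.  59.] c [ 497.2 -151. ] [181.  46.] 3.0
top strip_0 0.63 [330. 182.  19.  61.] c [ 510.5 -244.9] [ 48. 180.] 85.6
top strip_0 0.62 [388. 186.  25.  63.] c [ 506.  -440.6] [181.  53.] 6.6
top strip_0 0.24 [163. 207.  24.  10.] c [518.8 253.3] [22. 82.] 6.9
12 rows
3 x [[-0.002,-0.088,-0.003],[0.0,0.0,-0.001]]
1 x [[-0.002,-0.088,-0.002],[0.0,0.001,-0.001]]
1 x [[-0.001,-0.088,-0.003],[0.0,0.0,-0.001]]
1 x [[-0.001,-0.088,-0.002],[0.0,0.001,-0.001]]
1 x [[-0.002,-0.088,-0.003],[0.0,0.0,0.0]]
1 x [[-0.001,-0.089,-0.002],[0.0,0.001,-0.001]]
4 x [[0.0,0.0,0.06],[0.0,0.0,0.0]]
end [474.2 403.2  27.9]
```

Emit:
send_rows(
  deltas=[
    [[-0.002,-0.088,-0.002],[0,0,0]],
    [[-0.002,-0.088,-0.002],[0,0,0]],
    [[-0.002,-0.088,-0.002],[0,0,0]],
    [[-0.002,-0.088,-0.002],[0,0,0]],
    [[-0.001,-0.088,-0.002],[0,0,0]],
    [[-0.001,-0.088,-0.002],[0,0,0]],
    [[-0.002,-0.088,-0.002],[0,0,0]],
    [[-0.001,-0.089,-0.002],[0,0,0]],
    [[0,0,0.06],[0,0,0]],
    [[0,0,0.06],[0,0,0]],
  ],
)

```text
time_s: 12.35
ee_pos: [474.2, 404.6, 83.7]
ee_rot: [180.0, 0.1, 13.7]
force: [-0.0, 0.6, -0.3]
gripper_width: 42.1
gripper_force: 25.0
```

Emit:
send_rows(
  deltas=[
    [[0,0,0.06],[0,0,0]],
    [[0,0,0.06],[0,0,0]],
    [[0,0,0],[0,0,0]],
    [[0,0,0],[0,0,0]],
  ],
)

```text
time_s: 12.75
ee_pos: [474.3, 402.4, 23.7]
ee_rot: [179.9, 0.2, 13.5]
force: [-0.3, 0.5, 0.1]
gripper_width: 41.8
gripper_force: 25.0
```

Emit:
send_rows(
  deltas=[
    [[0,0,0],[0,0,0]],
    [[0,0,0],[0,0,0]],
    [[0,0,0],[0,0,0]],
    [[0,0,0],[0,0,0]],
  ],
  grip=0.3,
)

```text
time_s: 13.15
ee_pos: [475.6, 403.4, 26.4]
ee_rot: [-180.0, -0.0, 13.5]
force: [-0.1, 0.1, -0.0]
gripper_width: 63.9
gripper_force: 0.0
```

Emit:
send_rows(
  deltas=[
    [[0,0,-0.08],[0,0,0]],
    [[0,0,-0.09],[0,0,0]],
    [[0,0,-0.09],[0,0,0]],
    [[0,0,0],[0,0,0]],
  ],
)

```text
time_s: 13.55
ee_pos: [478.7, 406.0, 163.6]
ee_rot: [-179.6, -0.8, 13.5]
force: [1.4, 0.0, 0.9]
gripper_width: 63.8
gripper_force: 0.0
```

Run:
```python
from h import *
st(); snap('scene'); print([ (round(d['p'],2),d['bbox']) for n in('leftover','tray') for d in trace('scene',n)])
c,s=np.cos(np.radians(13.7)),np.sin(np.radians(13.7))
plan((497,-151,170,13.7),(497,-151,170,3))
```

```text
t 13.55 p [478.7 406.  163.6] r [-179.6   -0.8   13.5] F [1.4 0.  0.9] w 63.8 gf 0.0 q6 116.0
[(0.55, [187.6, 149.3, 23.7, 13.4]), (0.86, [173.7, 136.2, 54.1, 37.3])]
15 rows
1 x [[-0.017,0.084,-0.002],[0.0,0.0,-0.001]]
1 x [[-0.017,0.084,-0.002],[0.0,0.0,0.0]]
1 x [[-0.017,0.084,-0.002],[0.0,0.0,-0.001]]
1 x [[-0.017,0.084,-0.002],[0.0,0.0,0.0]]
1 x [[-0.017,0.084,-0.002],[0.0,0.0,-0.001]]
1 x [[-0.017,0.083,-0.002],[0.0,0.0,0.0]]
1 x [[-0.016,0.083,-0.002],[0.0,0.0,-0.001]]
1 x [[-0.017,0.084,-0.002],[0.0,0.0,0.0]]
1 x [[-0.017,0.083,-0.002],[0.0,0.0,-0.001]]
1 x [[-0.016,0.084,-0.003],[0.0,0.0,0.0]]
1 x [[-0.017,0.083,-0.002],[0.0,0.0,-0.001]]
1 x [[-0.016,0.084,-0.003],[0.0,0.0,0.0]]
1 x [[-0.017,0.083,-0.002],[0.0,0.001,-0.001]]
2 x [[0.0,0.0,0.0],[0.0,0.0,0.187]]
end [ 496.9 -150.8  169.9]
```

Emit:
send_rows(
  deltas=[
    [[-0.017,0.084,-0.002],[0,0,0]],
    [[-0.017,0.084,-0.002],[0,0,0]],
    [[-0.017,0.084,-0.002],[0,0,0]],
    [[-0.017,0.084,-0.002],[0,0,0]],
    [[-0.017,0.084,-0.002],[0,0,0]],
    [[-0.017,0.084,-0.002],[0,0,0]],
    [[-0.017,0.084,-0.002],[0,0,0]],
    [[-0.017,0.084,-0.002],[0,0,0]],
    [[-0.017,0.084,-0.002],[0,0,0]],
    [[-0.017,0.083,-0.002],[0,0,0]],
  ],
  grip=0.15,
)

```text
time_s: 14.7
ee_pos: [489.4, -25.9, 164.1]
ee_rot: [-179.9, 0.2, 13.5]
force: [1.2, 0.4, -0.3]
gripper_width: 77.6
gripper_force: 0.0
```

Emit:
send_rows(
  deltas=[
    [[-0.017,0.083,-0.002],[0,0,0]],
    [[-0.016,0.084,-0.002],[0,0,0]],
    [[-0.017,0.083,-0.002],[0,0,0]],
    [[0,0,0],[0,0,0.187]],
    [[0,0,0],[0,0,0.187]],
    [[0,0,0],[0,0,0]],
    [[0,0,0],[0,0,0]],
  ],
)

```text
time_s: 15.4
ee_pos: [494.9, -151.4, 167.6]
ee_rot: [-179.9, 0.2, 2.9]
force: [-0.1, -0.1, 0.9]
gripper_width: 77.8
gripper_force: 0.0
```

Run:
```python
from h import *
st(); snap('wrist','w4.png'); find('wrist','strip_0',12); snap('top','top3.png'); find('top','tray',45);find('top','leftover',17);find('top','strip_0',12)
plan((497,-151,16.5,3,35))
```

```text
t 15.4 p [ 494.9 -151.4  167.6] r [-179.9    0.2    2.9] F [-0.1 -0.1  0.9] w 77.8 gf 0.0 q6 69.0
wrist strip_0 0.68 [481. 112.  27. 117.] c [ 524.1 -418. ] [136.  33.] 15.6
wrist strip_0 0.66 [240. 105.  39. 142.] c [ 504.2 -150.6] [165.  45.] 3.2
wrist strip_0 0.66 [308.  98.  76. 150.] c [ 511.6 -244.1] [ 49. 175.] 84.9
wrist strip_0 0.4 [  1.  59.  54. 135.] c [537.9 103.2] [ 61. 148.] 79.9
top tray 0.71 [ 93. 193.  58.  68.] c [475.4 403. ] [200. 162.] 3.9
top leftover 0.83 [118. 202.  21.  38.] c [480.3 403. ] [112.  48.] 15.5
top strip_0 0.78 [295. 190.  20.  59.] c [ 498.2 -151.3] [180.  42.] 4.4
top strip_0 0.78 [388. 183.  26.  65.] c [ 505.4 -442.2] [186.  54.] 7.8
top strip_0 0.52 [329. 184.  18.  59.] c [ 511.  -244.9] [ 44. 180.] 84.2
5 rows
1 x [[0.001,0.0,0.061],[0.0,0.0,-0.001]]
1 x [[0.0,0.0,0.061],[0.0,0.0,-0.001]]
1 x [[0.001,0.0,0.061],[0.0,0.0,-0.001]]
1 x [[0.0,0.0,0.061],[0.0,0.0,-0.001]]
1 x [[0.001,-0.001,0.061],[0.0,0.0,-0.001]]
end [ 497.2 -150.8   16.4]
```

Emit:
send_rows(
  deltas=[
    [[0.001,0,0.061],[0,0,0]],
    [[0,0,0.061],[0,0,0]],
    [[0.001,0,0.061],[0,0,0]],
    [[0,0,0.061],[0,0,0]],
    [[0.001,0,0.058],[0,0,0]],
    [[0,0,0],[0,0,0]],
    [[0,0,0],[0,0,0]],
  ],
)

```text
time_s: 16.4
ee_pos: [497.2, -151.4, 17.6]
ee_rot: [-180.0, 0.0, 2.8]
force: [0.5, 0.7, 0.6]
gripper_width: 77.7
gripper_force: 0.0
```

Emit:
send_rows(
  deltas=[
    [[0,0,0],[0,0,0]],
    [[0,0,0],[0,0,0]],
    [[0,0,0],[0,0,0]],
    [[0,0,0],[0,0,0]],
    [[0,0,0],[0,0,0]],
    [[0,0,0],[0,0,0]],
    [[0,0,0],[0,0,0]],
  ],
  grip=1,
  grip_force=30,
)

```text
time_s: 17.1
ee_pos: [497.3, -151.7, 18.2]
ee_rot: [180.0, -0.0, 2.8]
force: [-0.7, 0.1, 2.6]
gripper_width: 45.0
gripper_force: 30.0
```

Run:
```python
from h import *
st()
J=lambda x,y:(559.2+.97155*x-.23684*y,61.2+.23684*x+.97155*y)
plan((497,-151,110,3),(*J(-8,5),110,13.7,45))
```

```text
t 17.1 p [ 497.3 -151.7   18.2] r [180.   -0.    2.8] F [-0.7  0.1  2.6] w 45.0 gf 30.0 q6 69.0
8 rows
1 x [[0.0,0.0,-0.061],[0.0,0.0,-0.002]]
1 x [[0.0,-0.001,-0.061],[0.0,0.0,-0.002]]
1 x [[0.0,0.0,-0.062],[0.0,-0.001,-0.003]]
1 x [[0.026,-0.085,0.0],[0.0,0.0,-0.075]]
1 x [[0.029,-0.084,0.0],[0.0,0.0,-0.075]]
1 x [[0.032,-0.083,0.0],[0.0,0.0,-0.074]]
1 x [[0.035,-0.081,0.0],[0.0,0.0,-0.075]]
1 x [[0.037,-0.08,0.0],[0.0,0.0,-0.074]]
end [550.   64.  110.2]
```

Emit:
send_rows(
  deltas=[
    [[0,0,-0.061],[0,0,0]],
    [[0,0,-0.061],[0,0,0]],
    [[0,0,-0.062],[0,0,-0.007]],
    [[0.026,-0.085,0],[0,0,-0.075]],
    [[0.029,-0.084,0],[0,0,-0.075]],
    [[0.032,-0.083,0],[0,0,-0.075]],
    [[0.035,-0.081,0],[0,0,-0.075]],
    [[0.037,-0.08,0],[0,0,-0.074]],
    [[0,0,0],[0,0,0]],
    [[0,0,0],[0,0,0]],
  ],
)

```text
time_s: 18.1
ee_pos: [549.5, 64.3, 109.4]
ee_rot: [180.0, 0.1, 13.8]
force: [-0.8, -0.1, -0.3]
gripper_width: 44.6
gripper_force: 30.0
```

Run:
```python
from h import *
st()
k=calibration('wrist'); snap('wrist','w5.png'); find('wrist','strip_0',97); np.savez('w5.npz',mtx=k['mtx'],R=k['R'],t=k['t'])
J=lambda x,y:(559.2+.97155*x-.23684*y,61.2+.23684*x+.97155*y)
plan((*J(-8,5),110,13.7),(*J(-8,5),32,13.7,20))
```

```text
t 18.1 p [549.5  64.3 109.4] r [1.80e+02 1.00e-01 1.38e+01] F [-0.8 -0.1 -0.3] w 44.6 gf 30.0 q6 82.0
wrist strip_0 0.89 [216.  88.  80. 212.] c [570.8  69.5] [135.  47.] 14.1
5 rows
1 x [[0.002,-0.002,-0.001],[0.0,0.003,-0.001]]
4 x [[0.0,0.0,0.039],[0.0,0.0,0.0]]
end [550.1  64.   32. ]
```

View pics/w5.png

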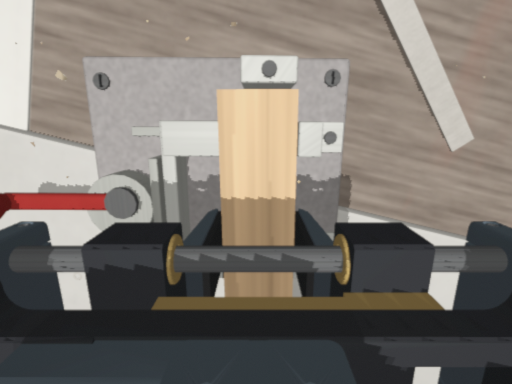

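Run:
```python
from h import *
k=dict(np.load('w5.npz'))
def inv(P): d=P[:,:2]-[559.2,61.2]; return np.c_[.97155*d[:,0]+.23684*d[:,1],-.23684*d[:,0]+.97155*d[:,1]].round(1)
print('strip end',inv(px2w(k,[[218,90],[298,90]],103)))
print('endstop back top z56, far x=108',inv(px2w(k,[[242,57],[297,57]],56)),'base',inv(px2w(k,[[84,59],[349,59]],12)))
print('post far top corners', inv(px2w(k,[[300,122],[300,156],[218,122],[218,156]],56)))
```

```text
strip end [[ 79.2  28. ]
 [ 79.3 -15.8]]
endstop back top z56, far x=108 [[105.8  17.1]
 [105.9 -20.6]] base [[113.3 151. ]
 [113.8 -69.6]]
post far top corners [[ 62.7 -24.4]
 [ 38.2 -25.4]
 [ 62.6  35. ]
 [ 38.   35.9]]
```

The strip is lined up between fence and jaw, with about 6 mm of room on each side and its end about 9 mm short of the stop. Going down.

Emit:
send_rows(
  deltas=[
    [[0.001,0,0.039],[0,0,0]],
    [[0,0,0.039],[0,0,0]],
    [[0,0,0.039],[0,0,0]],
    [[0,0,0.039],[0,0,0]],
    [[0,0,0],[0,0,0]],
    [[0,0,0],[0,0,0]],
  ],
)

```text
time_s: 18.8
ee_pos: [550.1, 62.4, 31.9]
ee_rot: [-180.0, 0.1, 13.6]
force: [1.1, -0.3, -1.0]
gripper_width: 45.0
gripper_force: 30.0
```

Emit:
send_rows(
  deltas=[
    [[0.004,0,0],[0,0,0]],
    [[0.004,0,0],[0,0,0]],
    [[0.004,0,0],[0,0,0]],
    [[0,0,0],[0,0,0]],
  ],
)

```text
time_s: 19.2
ee_pos: [556.8, 65.2, 32.3]
ee_rot: [180.0, -0.1, 13.7]
force: [-0.6, 0.0, -0.1]
gripper_width: 44.9
gripper_force: 30.0
```

Emit:
send_rows(
  deltas=[
    [[0.003,0,0.002],[0,0,0]],
    [[0.003,0,0],[0,0,0]],
    [[0,0,0],[0,0,0]],
    [[0,0,0],[0,0,0]],
  ],
)

```text
time_s: 19.6
ee_pos: [558.7, 65.9, 30.7]
ee_rot: [-180.0, 0.1, 13.7]
force: [-1.1, 1.0, -1.0]
gripper_width: 44.5
gripper_force: 30.0
```

Emit:
send_rows(
  deltas=[
    [[0.003,0,0.001],[0,0,0]],
    [[0.003,0,0],[0,0,0]],
    [[0,0,0],[0,0,0]],
    [[0,0,0],[0,0,0]],
  ],
)

```text
time_s: 20.0
ee_pos: [558.9, 66.0, 29.8]
ee_rot: [-180.0, 0.4, 13.7]
force: [-6.3, -1.6, 2.3]
gripper_width: 44.4
gripper_force: 30.0
```

Emit:
send_rows(
  deltas=[
    [[0,0,0],[0,0,0]],
    [[0,0,0],[0,0,0]],
    [[0,0,0],[0,0,0]],
    [[0,0,0],[0,0,0]],
  ],
  grip=0.3,
)

```text
time_s: 20.4
ee_pos: [562.7, 66.6, 30.7]
ee_rot: [180.0, -0.1, 13.7]
force: [-0.3, 0.6, 0.5]
gripper_width: 63.4
gripper_force: 0.0
```

Emit:
send_rows(
  deltas=[
    [[0,0,-0.05],[0,0,0]],
    [[0,0,-0.08],[0,0,0]],
    [[0,0,-0.08],[0,0,0]],
    [[0,0,0],[0,0,0]],
    [[0,0,0],[0,0,0]],
  ],
)

```text
time_s: 20.9
ee_pos: [562.6, 66.6, 136.4]
ee_rot: [180.0, -0.1, 13.7]
force: [-0.1, 0.1, -0.3]
gripper_width: 63.8
gripper_force: 0.0
```

Run:
```python
from h import *
st()
snap('wrist','w6.png'); find('wrist','strip_0',24); snap('top','top4.png'); find('top','strip_0',12); find('top','tray',45)
plan((511,-245,140,13.7),(511,-245,140,-4.6))
```

```text
t 20.9 p [562.6  66.6 136.4] r [ 1.80e+02 -1.00e-01  1.37e+01] F [-0.1  0.1 -0.3] w 63.8 gf 0.0 q6 82.0
wrist strip_0 0.8 [235. 109.  46. 174.] c [556.5  66.8] [178.  45.] 13.7
top strip_0 0.89 [387. 184.  27.  65.] c [ 505.8 -441.5] [180.  49.] 7.1
top strip_0 0.59 [331. 184.  16.  60.] c [ 510.8 -245. ] [ 47. 180.] 85.1
top strip_0 0.53 [232. 198.   8.  27.] c [510.3  65.4] [75. 30.] 7.6
top tray 0.82 [ 95. 193.  55.  67.] c [475.7 401.8] [200. 165.] 3.7
11 rows
1 x [[-0.031,0.073,-0.001],[0.0,0.001,0.0]]
1 x [[-0.031,0.073,-0.002],[0.0,0.001,0.0]]
1 x [[-0.031,0.073,-0.001],[0.0,0.001,0.0]]
1 x [[-0.03,0.072,-0.002],[0.0,0.001,0.0]]
1 x [[-0.031,0.073,-0.002],[0.0,0.0,0.0]]
1 x [[-0.03,0.072,-0.001],[0.0,0.001,0.0]]
1 x [[-0.031,0.073,-0.002],[-0.001,0.0,0.0]]
1 x [[-0.03,0.072,-0.001],[0.0,0.001,0.0]]
3 x [[0.0,0.0,0.0],[0.0,0.0,0.213]]
end [ 511.1 -244.8  140. ]
```

Emit:
send_rows(
  deltas=[
    [[-0.031,0.073,-0.001],[0,0,0]],
    [[-0.031,0.073,-0.001],[0,0,0]],
    [[-0.031,0.073,-0.001],[0,0,0]],
    [[-0.03,0.072,-0.002],[0,0,0]],
    [[-0.031,0.073,-0.001],[0,0,0]],
    [[-0.03,0.072,-0.001],[0,0,0]],
    [[-0.031,0.073,-0.001],[0,0,0]],
    [[-0.03,0.072,0],[0,0,0.21]],
    [[0,0,0],[0,0,0.21]],
    [[0,0,0],[0,0,0.22]],
  ],
  grip=0.15,
)

```text
time_s: 22.15
ee_pos: [511.1, -246.0, 138.2]
ee_rot: [-179.9, 0.1, -5.0]
force: [-0.5, 0.2, 0.4]
gripper_width: 77.6
gripper_force: 0.0
```

Emit:
send_rows(
  deltas=[
    [[0,0,0.06],[0,0,0]],
    [[0,0,0.06],[0,0,0]],
    [[0,0,0],[0,0,0]],
    [[0,0,0],[0,0,0]],
  ],
)

```text
time_s: 22.55
ee_pos: [511.7, -244.6, 78.9]
ee_rot: [-180.0, 0.1, -4.6]
force: [0.3, 0.1, 0.1]
gripper_width: 77.4
gripper_force: 0.0
```

Run:
```python
from h import *
st()
plan((511,-245,17,-4.6,40))
```

```text
t 22.55 p [ 511.7 -244.6   78.9] r [-1.8e+02  1.0e-01 -4.6e+00] F [0.3 0.1 0.1] w 77.4 gf 0.0 q6 68.0
2 rows
1 x [[-0.001,0.001,0.062],[-0.001,0.002,0.0]]
1 x [[0.0,0.0,0.062],[-0.001,0.001,-0.001]]
end [ 511.1 -245.    16.9]
```

Emit:
send_rows(
  deltas=[
    [[-0.001,0.001,0.061],[0,0,0]],
    [[0,0,0.061],[0,0,0]],
    [[0,0,0],[0,0,0]],
    [[0,0,0],[0,0,0]],
  ],
)

```text
time_s: 22.95
ee_pos: [512.3, -245.6, 19.7]
ee_rot: [180.0, -0.1, -4.6]
force: [0.7, -0.2, -0.1]
gripper_width: 77.6
gripper_force: 0.0
```

Emit:
send_rows(
  deltas=[
    [[0,0,0],[0,0,0]],
    [[0,0,0],[0,0,0]],
    [[0,0,0],[0,0,0]],
    [[0,0,0],[0,0,0]],
    [[0,0,0],[0,0,0]],
    [[0,0,0],[0,0,0]],
    [[0,0,0],[0,0,0]],
  ],
  grip=1,
  grip_force=30,
)

```text
time_s: 23.65
ee_pos: [511.7, -245.5, 19.0]
ee_rot: [180.0, -0.1, -4.6]
force: [-0.9, -0.2, 5.7]
gripper_width: 44.7
gripper_force: 30.0
```

Run:
```python
from h import *
st()
J=lambda x,y:(559.2+.97155*x-.23684*y,61.2+.23684*x+.97155*y)
plan((511,-245,120,-4.6),(*J(-8,5),120,13.7,45))
```

```text
t 23.65 p [ 511.7 -245.5   19. ] r [ 1.8e+02 -1.0e-01 -4.6e+00] F [-0.9 -0.2  5.7] w 44.7 gf 30.0 q6 68.0
10 rows
1 x [[0.0,0.0,-0.067],[0.0,-0.001,0.0]]
1 x [[-0.001,0.0,-0.067],[0.0,0.0,0.0]]
1 x [[0.0,-0.001,-0.068],[0.001,-0.001,-0.001]]
1 x [[0.004,-0.089,0.0],[0.0,0.0,-0.091]]
1 x [[0.008,-0.089,0.0],[0.0,0.0,-0.091]]
1 x [[0.012,-0.088,0.0],[0.0,0.0,-0.091]]
1 x [[0.016,-0.087,0.0],[0.0,0.0,-0.091]]
1 x [[0.02,-0.087,0.0],[0.0,0.0,-0.091]]
1 x [[0.024,-0.086,0.0],[0.0,0.0,-0.092]]
1 x [[0.028,-0.084,0.0],[0.0,0.0,-0.091]]
end [550.1  64.1 120. ]
```

Emit:
send_rows(
  deltas=[
    [[0,0,-0.067],[0,0,0]],
    [[-0.001,0,-0.067],[0,0,0]],
    [[0,0,-0.068],[0,0,0]],
    [[0.004,-0.089,0],[0,0,-0.091]],
    [[0.008,-0.089,0],[0,0,-0.091]],
    [[0.012,-0.088,0],[0,0,-0.091]],
    [[0.016,-0.087,0],[0,0,-0.091]],
    [[0.02,-0.087,0],[0,0,-0.091]],
    [[0.024,-0.086,0],[0,0,-0.092]],
    [[0.028,-0.084,0],[0,0,-0.091]],
  ],
)

```text
time_s: 24.65
ee_pos: [549.5, 65.7, 118.9]
ee_rot: [-180.0, 0.1, 13.8]
force: [0.6, -0.5, -1.1]
gripper_width: 44.7
gripper_force: 30.0
```

Emit:
send_rows(
  deltas=[
    [[0,0,0],[0,0,0]],
    [[0,0,0],[0,0,0]],
    [[0,0,0],[0,0,0]],
  ],
)

```text
time_s: 24.95
ee_pos: [549.5, 63.0, 119.0]
ee_rot: [180.0, 0.1, 13.6]
force: [-0.8, -0.3, 0.1]
gripper_width: 45.2
gripper_force: 30.0
```

```bash
cat >> h.py <<'E'
def inv(P): d=np.atleast_2d(P)[:,:2]-[559.2,61.2]; return np.c_[.97155*d[:,0]+.23684*d[:,1],-.23684*d[:,0]+.97155*d[:,1]].round(1)
J=lambda x,y:(559.2+.97155*x-.23684*y,61.2+.23684*x+.97155*y)
def held(z):
    k=calibration('wrist'); im=snap('wrist')
    for d in trace('wrist','strip_0'):
        ys,xs=np.nonzero(d['pixels'])
        if abs(xs.mean()-258)>60: continue
        P=inv(px2w(k,np.c_[xs,ys],z)).astype(np.float32); r=cv2.minAreaRect(P)
        print(round(d['p'],2),'far x',np.percentile(P[:,0],99).round(1),'y',np.percentile(P[:,1],[2,98]).round(1),round(r[2],1))
E
python3 - <<'E'
from h import *
st(); held(113); print(inv(state()['ee_pos']))
plan((*J(-8,5),44.5,13.7,20))
E
```

```text
t 24.95 p [549.5  63.  119. ] r [1.80e+02 1.00e-01 1.36e+01] F [-0.8 -0.3  0.1] w 45.2 gf 30.0 q6 82.0
0.72 far x 77.4 y [-16.5  26.2] 90.0
0.43 far x 79.9 y [-8.1 18.7] 90.0
[[-8.9  3.5]]
4 rows
1 x [[0.0,-0.001,0.037],[0.0,0.0,-0.001]]
1 x [[0.001,-0.001,0.037],[0.0,0.0,-0.001]]
1 x [[0.0,0.0,0.038],[0.0,0.001,-0.002]]
1 x [[0.001,-0.001,0.037],[0.0,0.0,-0.001]]
end [550.3  64.2  44.7]
```

Emit:
send_rows(
  deltas=[
    [[0,0,0.037],[0,0,0]],
    [[0.001,-0.001,0.037],[0,0,0]],
    [[0,0,0.037],[0,0,0]],
    [[0.001,0,0.037],[0,0,0]],
    [[0,0,0],[0,0,0]],
    [[0,0,0],[0,0,0]],
    [[0.005,0,0],[0,0,0]],
    [[0.005,0,0],[0,0,0]],
    [[0.004,0,0.002],[0,0,0]],
    [[0,0,0],[0,0,0]],
  ],
)

```text
time_s: 26.05
ee_pos: [558.1, 66.3, 44.7]
ee_rot: [180.0, -0.0, 13.7]
force: [-0.4, -0.1, -1.5]
gripper_width: 44.5
gripper_force: 30.0
```

Emit:
send_rows(
  deltas=[
    [[0.003,0,0],[0,0,0]],
    [[0.003,0,0],[0,0,0]],
    [[0,0,0],[0,0,0]],
    [[0,0,0],[0,0,0]],
  ],
)

```text
time_s: 26.45
ee_pos: [560.3, 66.9, 44.3]
ee_rot: [-180.0, 0.0, 13.7]
force: [-0.6, -0.5, -1.1]
gripper_width: 44.7
gripper_force: 30.0
```

Emit:
send_rows(
  deltas=[
    [[0.003,0,0],[0,0,0]],
    [[0.003,0,0.002],[0,0,0]],
    [[0,0,0],[0,0,0]],
    [[0,0,0],[0,0,0]],
  ],
)

```text
time_s: 26.85
ee_pos: [560.4, 67.1, 42.8]
ee_rot: [-180.0, 0.4, 13.6]
force: [-7.6, -0.4, 1.9]
gripper_width: 44.7
gripper_force: 30.0
```

Emit:
send_rows(
  deltas=[
    [[-0.002,0,0],[0,0,0]],
    [[0,0,0],[0,0,0]],
    [[0,0,0],[0,0,0]],
    [[0,0,0],[0,0,0]],
  ],
  grip=0.3,
)

```text
time_s: 27.25
ee_pos: [563.1, 67.5, 43.7]
ee_rot: [180.0, -0.1, 13.7]
force: [-0.5, -0.2, 0.7]
gripper_width: 63.8
gripper_force: 0.0
```

Emit:
send_rows(
  deltas=[
    [[0,0,-0.05],[0,0,0]],
    [[0,0,-0.07],[0,0,0]],
    [[0,0,-0.07],[0,0,0]],
    [[0,0,0],[0,0,0]],
    [[0,0,0],[0,0,0]],
  ],
)

```text
time_s: 27.75
ee_pos: [563.0, 67.4, 139.3]
ee_rot: [180.0, -0.1, 13.7]
force: [-0.4, -0.1, -1.1]
gripper_width: 63.7
gripper_force: 0.0
```

Run:
```python
from h import *
st()
snap('wrist','w7.png'); find('wrist','strip_0',36); snap('top','top5.png'); find('top','strip_0',12); find('top','tray',45)
plan((506,-441.7,130,7,48),)
```

```text
t 27.75 p [563.   67.4 139.3] r [ 1.80e+02 -1.00e-01  1.37e+01] F [-0.4 -0.1 -1.1] w 63.7 gf 0.0 q6 82.0
wrist strip_0 0.96 [232. 111.  50. 177.] c [556.6  67.3] [178.  45.] 13.6
top strip_0 0.62 [388. 187.  26.  62.] c [ 505.5 -442.5] [176.  52.] 7.3
top strip_0 0.56 [232. 200.  10.  28.] c [510.4  66.4] [76. 33.] 7.6
top strip_0 0.55 [237.  98.  57.  77.] c [761.3 -69.9] [214. 144.] 47.9
top strip_0 0.53 [162. 155. 102.  73.] c [565.5 146.1] [181. 312.] 12.4
top tray 0.68 [230. 202.  13.  23.] c [509.1  65.6] [73. 31.] 4.5
top tray 0.65 [161. 208.  48.  10.] c [518.2 219.4] [ 25. 133.] 3.3
top tray 0.57 [ 93. 193.  60.  69.] c [475.4 401.4] [201. 165.] 4.0
11 rows
1 x [[-0.032,0.088,0.001],[0.0,0.0,0.021]]
1 x [[-0.031,0.088,0.001],[0.0,0.001,0.021]]
1 x [[-0.03,0.088,0.001],[0.0,0.0,0.021]]
1 x [[-0.029,0.088,0.001],[0.0,0.001,0.021]]
1 x [[-0.028,0.089,0.002],[0.0,0.0,0.021]]
1 x [[-0.027,0.089,0.001],[0.0,0.001,0.021]]
1 x [[-0.026,0.089,0.001],[0.0,0.0,0.021]]
1 x [[-0.025,0.09,0.002],[0.0,0.001,0.021]]
1 x [[-0.024,0.09,0.001],[0.0,0.0,0.021]]
1 x [[-0.023,0.09,0.002],[0.0,0.001,0.022]]
1 x [[-0.022,0.09,0.001],[-0.001,0.0,0.021]]
end [ 506.2 -441.5  130.2]
```

Emit:
send_rows(
  deltas=[
    [[-0.032,0.088,0.001],[0,0,0.021]],
    [[-0.031,0.088,0.001],[0,0,0.021]],
    [[-0.03,0.088,0.001],[0,0,0.021]],
    [[-0.029,0.088,0.001],[0,0,0.021]],
    [[-0.028,0.089,0.002],[0,0,0.021]],
    [[-0.027,0.089,0.002],[0,0,0.021]],
    [[-0.026,0.089,0.001],[0,0,0.021]],
    [[-0.025,0.09,0.002],[0,0,0.021]],
    [[-0.024,0.09,0.001],[0,0,0.021]],
    [[-0.023,0.09,0.002],[0,0,0.022]],
  ],
  grip=0.15,
)

```text
time_s: 29.0
ee_pos: [511.1, -397.1, 130.4]
ee_rot: [-179.9, 0.0, 7.6]
force: [1.1, -0.3, 0.2]
gripper_width: 77.3
gripper_force: 0.0
```

Emit:
send_rows(
  deltas=[
    [[-0.022,0.09,0.001],[0,0,0.021]],
    [[0,0,0],[0,0,0]],
    [[0,0,0],[0,0,0]],
    [[0,0,0],[0,0,0]],
  ],
)

```text
time_s: 29.4
ee_pos: [506.8, -440.1, 130.1]
ee_rot: [-179.9, 0.1, 7.0]
force: [-0.3, -0.4, -0.0]
gripper_width: 77.5
gripper_force: 0.0
```

Run:
```python
from h import *
st()
snap('wrist','w8.png'); find('wrist','strip_0',12)
plan((506,-441.7,16,7,39),)
```

```text
t 29.4 p [ 506.8 -440.1  130.1] r [-1.799e+02  1.000e-01  7.000e+00] F [-0.3 -0.4 -0. ] w 77.5 gf 0.0 q6 41.0
wrist strip_0 0.96 [239. 108.  47. 170.] c [ 505.2 -443.1] [180.  46.] 7.5
3 rows
1 x [[-0.001,0.001,0.076],[-0.001,0.0,0.001]]
1 x [[-0.001,0.001,0.077],[0.0,0.0,0.001]]
1 x [[-0.001,0.001,0.076],[-0.001,0.001,0.002]]
end [ 505.8 -441.5   16.2]
```

Emit:
send_rows(
  deltas=[
    [[-0.001,0.001,0.076],[0,0,0]],
    [[-0.001,0.002,0.077],[0,0,0]],
    [[-0.001,0.002,0.074],[0,0,0]],
    [[0,0,0],[0,0,0]],
    [[0,0,0],[0,0,0]],
  ],
)

```text
time_s: 30.0
ee_pos: [506.2, -442.9, 17.5]
ee_rot: [-180.0, 0.0, 7.1]
force: [0.1, -0.3, 0.0]
gripper_width: 77.6
gripper_force: 0.0
```

Emit:
send_rows(
  deltas=[
    [[0,0,0],[0,0,0]],
    [[0,0,0],[0,0,0]],
    [[0,0,0],[0,0,0]],
    [[0,0,0],[0,0,0]],
    [[0,0,0],[0,0,0]],
    [[0,0,0],[0,0,0]],
    [[0,0,0],[0,0,0]],
  ],
  grip=1,
  grip_force=30,
)

```text
time_s: 30.7
ee_pos: [505.8, -444.1, 17.6]
ee_rot: [-180.0, -0.0, 7.0]
force: [-0.2, 0.2, 1.5]
gripper_width: 45.0
gripper_force: 30.0
```

Run:
```python
from h import *
st()
plan((506,-442,130,7.3),(*J(-8,5),130,13.7,48))
```

```text
t 30.7 p [ 505.8 -444.1   17.6] r [-180.   -0.    7.] F [-0.2  0.2  1.5] w 45.0 gf 30.0 q6 41.0
14 rows
1 x [[0.0,-0.001,-0.075],[0.0,0.0,-0.004]]
1 x [[0.001,-0.002,-0.075],[0.0,0.0,-0.003]]
1 x [[0.0,-0.001,-0.075],[0.0,0.0,-0.004]]
1 x [[0.02,-0.09,0.0],[0.0,0.0,-0.02]]
2 x [[0.021,-0.09,0.0],[0.0,0.0,-0.02]]
1 x [[0.022,-0.09,0.0],[0.0,0.0,-0.02]]
1 x [[0.023,-0.089,0.0],[0.0,0.0,-0.02]]
1 x [[0.024,-0.089,0.0],[0.0,0.0,-0.02]]
1 x [[0.025,-0.089,0.0],[0.0,0.0,-0.021]]
1 x [[0.026,-0.089,0.0],[0.0,0.0,-0.02]]
1 x [[0.027,-0.088,0.0],[0.0,0.0,-0.021]]
1 x [[0.028,-0.088,0.0],[0.0,0.0,-0.02]]
1 x [[0.029,-0.088,0.0],[0.0,0.0,-0.021]]
end [550.2  64.  130.2]
```

Emit:
send_rows(
  deltas=[
    [[0,-0.001,-0.075],[0,0,0]],
    [[0.001,-0.002,-0.075],[0,0,0]],
    [[0,-0.001,-0.075],[0,0,-0.01]],
    [[0.02,-0.09,0],[0,0,-0.02]],
    [[0.021,-0.09,0],[0,0,-0.02]],
    [[0.021,-0.09,0],[0,0,-0.02]],
    [[0.022,-0.09,0],[0,0,-0.02]],
    [[0.023,-0.089,0],[0,0,-0.02]],
    [[0.024,-0.089,0],[0,0,-0.02]],
    [[0.025,-0.089,0],[0,0,-0.021]],
  ],
)

```text
time_s: 31.7
ee_pos: [533.6, -118.4, 129.8]
ee_rot: [-180.0, 0.0, 11.3]
force: [1.0, 1.2, -0.9]
gripper_width: 44.7
gripper_force: 30.0
```

Emit:
send_rows(
  deltas=[
    [[0.026,-0.089,0],[0,0,-0.02]],
    [[0.027,-0.088,0],[0,0,-0.021]],
    [[0.028,-0.088,0],[0,0,-0.02]],
    [[0.029,-0.088,0],[0,0,-0.021]],
    [[0,0,0],[0,0,0]],
    [[0,0,0],[0,0,0]],
    [[0,0,0],[0,0,0]],
  ],
)

```text
time_s: 32.4
ee_pos: [550.1, 63.1, 129.7]
ee_rot: [180.0, 0.0, 13.7]
force: [0.2, -0.4, -0.9]
gripper_width: 44.4
gripper_force: 30.0
```

Run:
```python
from h import *
st(); held(125); print(inv(state()['ee_pos']))
plan((*J(-8,5),55.5,13.7,20))
```

```text
t 32.4 p [550.1  63.1 129.7] r [180.    0.   13.7] F [ 0.2 -0.4 -0.9] w 44.4 gf 30.0 q6 82.0
0.93 far x 78.9 y [-16.2  26.2] 0.2
[[-8.4  3.5]]
4 rows
3 x [[0.0,-0.001,0.037],[0.0,0.0,-0.001]]
1 x [[0.001,0.0,0.038],[0.0,0.001,-0.001]]
end [550.3  64.2  55.3]
```

Emit:
send_rows(
  deltas=[
    [[0,-0.001,0.037],[0,0,0]],
    [[0,-0.001,0.037],[0,0,0]],
    [[0,0,0.037],[0,0,0]],
    [[0.001,0,0.037],[0,0,0]],
    [[0,0,0],[0,0,0]],
    [[0,0,0],[0,0,0]],
    [[0.005,0,0],[0,0,0]],
    [[0.005,0,0],[0,0,0]],
    [[0.004,0,0.002],[0,0,0]],
    [[0,0,0],[0,0,0]],
  ],
)

```text
time_s: 33.5
ee_pos: [557.9, 66.8, 55.2]
ee_rot: [180.0, -0.0, 13.7]
force: [-1.0, 0.8, -1.2]
gripper_width: 45.1
gripper_force: 30.0
```

Emit:
send_rows(
  deltas=[
    [[0.003,0,0.001],[0,0,0]],
    [[0.003,0,0],[0,0,0]],
    [[0,0,0],[0,0,0]],
    [[0,0,0],[0,0,0]],
  ],
)

```text
time_s: 33.9
ee_pos: [558.5, 67.2, 54.0]
ee_rot: [-180.0, 0.2, 13.7]
force: [-4.5, -0.5, 1.2]
gripper_width: 44.7
gripper_force: 30.0
```

Emit:
send_rows(
  deltas=[
    [[-0.002,0,0],[0,0,0]],
    [[0,0,0],[0,0,0]],
    [[0,0,0],[0,0,0]],
    [[0,0,0],[0,0,0]],
  ],
  grip=0.3,
)

```text
time_s: 34.3
ee_pos: [560.0, 67.3, 54.7]
ee_rot: [180.0, -0.1, 13.7]
force: [-0.2, -1.0, -0.0]
gripper_width: 64.0
gripper_force: 0.0
```

Emit:
send_rows(
  deltas=[
    [[0,0,-0.05],[0,0,0]],
    [[0,0,-0.06],[0,0,0]],
    [[0,0,-0.06],[0,0,0]],
    [[0,0,0],[0,0,0]],
    [[0,0,0],[0,0,0]],
  ],
)

```text
time_s: 34.8
ee_pos: [559.6, 67.2, 139.9]
ee_rot: [180.0, -0.1, 13.7]
force: [-0.4, -0.1, -0.0]
gripper_width: 63.7
gripper_force: 0.0
```

Run:
```python
from h import *
st()
snap('wrist','w9.png'); find('wrist','strip_0',48)
plan((*J(-125,4.5),140,13.7,45),(*J(-125,4.5),24,13.7,40))
```

```text
t 34.8 p [559.6  67.2 139.9] r [ 1.80e+02 -1.00e-01  1.37e+01] F [-0.4 -0.1 -0. ] w 63.7 gf 0.0 q6 82.0
wrist strip_0 0.64 [232. 105.  53. 186.] c [556.7  68. ] [180.  46.] 14.0
6 rows
1 x [[-0.084,0.001,-0.001],[0.0,0.001,0.0]]
1 x [[-0.084,0.001,-0.001],[0.0,0.002,0.0]]
1 x [[-0.084,0.001,-0.001],[-0.001,0.001,-0.001]]
2 x [[0.0,0.0,0.077],[0.0,0.0,0.0]]
1 x [[0.001,0.0,0.078],[0.0,0.0,0.0]]
end [436.9  36.   24. ]
```

View pics/w9.png

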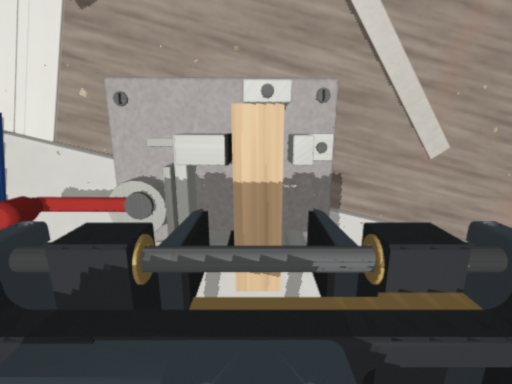

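The stack sits between fence and jaw, px 232–284, with its far end at the stop (row 104). Next I'll push the near ends with closed fingers so all the strips are home and flush.

Emit:
send_rows(
  deltas=[
    [[-0.084,0.001,0],[0,0,0]],
    [[-0.084,0.001,0],[0,0,0]],
    [[-0.084,0.001,0],[0,0,0]],
    [[0,0,0],[0,0,0]],
    [[0,0,0],[0,0,0]],
    [[0,0,0.077],[0,0,0]],
    [[0,0,0.077],[0,0,0]],
    [[0,0,0.077],[0,0,0]],
    [[0,0,0],[0,0,0]],
    [[0,0,0],[0,0,0]],
  ],
  grip=1,
)

```text
time_s: 35.9
ee_pos: [438.4, 36.1, 23.7]
ee_rot: [-180.0, 0.0, 13.7]
force: [0.3, -0.3, 0.7]
gripper_width: 0.7
gripper_force: 0.0
```

Emit:
send_rows(
  deltas=[
    [[0.008,0,0],[0,0,0]],
    [[0.008,0,0],[0,0,0]],
    [[0.006,0,0],[0,0,0]],
    [[0.004,0,0],[0,0,0]],
    [[0,0,0],[0,0,0]],
    [[0,0,0],[0,0,0]],
  ],
)

```text
time_s: 36.5
ee_pos: [449.9, 39.0, 24.1]
ee_rot: [-180.0, -0.0, 13.7]
force: [-0.4, -0.2, 0.1]
gripper_width: 0.3
gripper_force: 0.0
```

```bash
python3 -c "
from h import *
st();print(inv(state()['ee_pos']))"
```

```text
t 36.5 p [449.9  39.   24.1] r [-180.    -0.    13.7] F [-0.4 -0.2  0.1] w 0.3 gf 0.0 q6 80.0
[[-111.5    4.3]]
```

Emit:
send_rows(
  deltas=[
    [[0.004,0,0],[0,0,0]],
    [[0.004,0,0],[0,0,0]],
    [[0,0,0],[0,0,0]],
    [[0,0,0],[0,0,0]],
  ],
)

```text
time_s: 36.9
ee_pos: [453.0, 39.8, 23.8]
ee_rot: [-180.0, 0.1, 13.7]
force: [-3.0, -1.2, 2.1]
gripper_width: 0.9
gripper_force: 1.5
```

Emit:
send_rows(
  deltas=[
    [[0.003,0,0],[0,0,0]],
    [[0.003,0,0],[0,0,0]],
    [[0,0,0],[0,0,0]],
    [[0,0,0],[0,0,0]],
  ],
)

```text
time_s: 37.3
ee_pos: [452.9, 40.0, 23.5]
ee_rot: [-180.0, 0.5, 13.7]
force: [-8.5, -4.3, 6.4]
gripper_width: 0.4
gripper_force: 4.8
```

Emit:
send_rows(
  deltas=[
    [[-0.01,0,0],[0,0,0]],
    [[-0.03,0,0],[0,0,0]],
    [[0,0,-0.08],[0,0,0]],
    [[0,0,-0.08],[0,0,0]],
    [[0,0,-0.08],[0,0,0]],
    [[0,0,0],[0,0,0]],
    [[0,0,0],[0,0,0]],
  ],
  grip=0.3,
)

```text
time_s: 38.0
ee_pos: [438.4, 36.1, 144.8]
ee_rot: [180.0, -0.2, 13.7]
force: [-0.2, 0.2, 0.1]
gripper_width: 53.4
gripper_force: 0.0
```

Run:
```python
from h import *
st()
snap('top','top6.png'); find('top','strip_0',48)
plan((509.5,266,130,104,45),(509.5,266,74.5,104,28))
```

```text
t 38.0 p [438.4  36.1 144.8] r [180.   -0.2  13.7] F [-0.2  0.2  0.1] w 53.4 gf 0.0 q6 80.0
top strip_0 0.85 [219. 164.  28.  57.] c [571.   70.6] [158.  49.] 12.9
13 rows
1 x [[0.023,-0.038,0.002],[0.0,0.0,-0.287]]
1 x [[0.028,-0.034,0.002],[0.0,0.0,-0.287]]
1 x [[0.032,-0.029,0.002],[0.0,0.0,-0.287]]
1 x [[0.036,-0.025,0.002],[0.0,0.0,-0.286]]
1 x [[0.039,-0.019,0.003],[0.0,0.0,-0.287]]
1 x [[0.042,-0.013,0.002],[0.0,0.0,-0.286]]
1 x [[0.043,-0.007,0.003],[-0.001,0.0,-0.287]]
1 x [[0.044,-0.001,0.002],[0.0,0.0,-0.286]]
1 x [[0.044,0.005,0.003],[-0.001,0.0,-0.287]]
1 x [[0.042,0.012,0.002],[0.0,0.0,-0.286]]
1 x [[0.041,0.017,0.003],[-0.001,0.0,-0.287]]
1 x [[0.0,0.0,0.055],[0.0,0.0,0.0]]
1 x [[0.0,0.0,0.056],[0.0,0.0,0.0]]
end [509.4 266.1  74.4]
```

Emit:
send_rows(
  deltas=[
    [[0.023,-0.038,0.002],[0,0,-0.287]],
    [[0.028,-0.034,0.002],[0,0,-0.287]],
    [[0.032,-0.029,0.002],[0,0,-0.287]],
    [[0.036,-0.025,0.002],[0,0,-0.287]],
    [[0.039,-0.019,0.003],[0,0,-0.287]],
    [[0.042,-0.013,0.002],[0,0,-0.287]],
    [[0.043,-0.007,0.003],[0,0,-0.286]],
    [[0.044,-0.001,0.002],[0,0,-0.286]],
    [[0.044,0.005,0.003],[0,0,-0.286]],
    [[0.042,0.012,0.002],[0,0,-0.286]],
  ],
)

```text
time_s: 39.1
ee_pos: [502.8, 245.5, 130.2]
ee_rot: [-179.8, 0.1, 96.1]
force: [-0.4, -0.1, -0.0]
gripper_width: 64.6
gripper_force: 0.0
```

Emit:
send_rows(
  deltas=[
    [[0.041,0.017,0.003],[0,0,-0.287]],
    [[0,0,0],[0,0,0]],
    [[0,0,0],[0,0,0]],
    [[0,0,0],[0,0,0]],
  ],
)

```text
time_s: 39.5
ee_pos: [509.1, 265.1, 130.0]
ee_rot: [-179.9, 0.0, 103.9]
force: [0.9, 0.1, -0.2]
gripper_width: 64.0
gripper_force: 0.0
```

Run:
```python
from h import *
st()
plan((509.5,266,74.5,104,28))
```

```text
t 39.5 p [509.1 265.1 130. ] r [-179.9    0.   103.9] F [ 0.9  0.1 -0.2] w 64.0 gf 0.0 q6 12.0
2 rows
1 x [[0.001,0.001,0.056],[-0.002,0.001,-0.002]]
1 x [[0.001,0.0,0.055],[-0.002,0.0,-0.001]]
end [509.3 266.2  74.5]
```

Emit:
send_rows(
  deltas=[
    [[0.001,0.001,0.056],[0,0,0]],
    [[0.001,0,0.055],[0,0,0]],
    [[0,0,0],[0,0,0]],
    [[0,0,0],[0,0,0]],
  ],
)

```text
time_s: 39.9
ee_pos: [510.0, 266.5, 75.7]
ee_rot: [-180.0, 0.0, 103.9]
force: [-0.5, 0.3, -0.1]
gripper_width: 63.9
gripper_force: 0.0
```

Emit:
send_rows(
  deltas=[
    [[0,0,0],[0,0,0]],
    [[0,0,0],[0,0,0]],
    [[0,0,0],[0,0,0]],
    [[0,0,0],[0,0,0]],
    [[0,0,0],[0,0,0]],
    [[0,0,0],[0,0,0]],
    [[0,0,0],[0,0,0]],
    [[0,0,0],[0,0,0]],
  ],
  grip=1,
  grip_force=25,
)

```text
time_s: 40.7
ee_pos: [509.4, 267.1, 75.6]
ee_rot: [-179.9, -0.0, 104.0]
force: [-4.6, -0.5, 5.0]
gripper_width: 23.5
gripper_force: 25.0
```

Emit:
send_rows(
  deltas=[
    [[-0.0005,-0.01375,0],[0,0,-0.145]],
    [[-0.0005,-0.01375,0],[0,0,-0.145]],
    [[-0.0005,-0.01375,0],[0,0,-0.145]],
    [[-0.0005,-0.01375,0],[0,0,-0.145]],
    [[-0.0005,-0.01375,0],[0,0,-0.145]],
    [[-0.0005,-0.01375,0],[0,0,-0.145]],
    [[-0.0005,-0.01375,0],[0,0,-0.145]],
    [[-0.0005,-0.01375,0],[0,0,-0.145]],
    [[-0.0005,-0.01375,0],[0,0,-0.145]],
    [[-0.0005,-0.01375,0],[0,0,-0.145]],
  ],
)

```text
time_s: 41.7
ee_pos: [453.7, 229.8, 75.6]
ee_rot: [179.9, -0.2, 145.6]
force: [-5.0, 3.4, 4.6]
gripper_width: 23.6
gripper_force: 25.0
```

Emit:
send_rows(
  deltas=[
    [[-0.0005,-0.01375,0],[0,0,-0.145]],
    [[-0.0005,-0.01375,0],[0,0,-0.145]],
    [[-0.0005,-0.01375,0],[0,0,-0.145]],
    [[-0.0005,-0.01375,0],[0,0,-0.145]],
    [[-0.0005,-0.01375,0],[0,0,-0.145]],
    [[-0.0005,-0.01375,0],[0,0,-0.145]],
    [[-0.0005,-0.01375,0],[0,0,-0.145]],
    [[-0.0005,-0.01375,0],[0,0,-0.145]],
    [[0,0,0],[0,0,0]],
  ],
)

```text
time_s: 42.6
ee_pos: [435.1, 176.1, 75.6]
ee_rot: [-179.9, -0.4, 178.8]
force: [-9.3, -0.6, 11.4]
gripper_width: 23.4
gripper_force: 25.0
```

```bash
cat >> h.py <<'E'
def lev():
    v=inv(state()['ee_pos'])[0]-[0,116]; print('lever',np.degrees(np.arctan2(v[1],-v[0])).round(1),np.hypot(*v).round(1))
E
python3 -c "
from h import *
st();lev()"
```

```text
t 42.6 p [435.1 176.1  75.6] r [-179.9   -0.4  178.8] F [-9.3 -0.6 11.4] w 23.4 gf 25.0 q6 -68.0
lever 15.1 96.6
```

Emit:
send_rows(
  deltas=[
    [[-0.0025,-0.01375,0],[0,0,-0.145]],
    [[-0.0005,-0.01375,0],[0,0,-0.145]],
    [[-0.0005,-0.01375,0],[0,0,-0.145]],
    [[0,0,0],[0,0,0]],
    [[0,0,0],[0,0,0]],
  ],
)

```text
time_s: 43.1
ee_pos: [436.7, 155.3, 75.5]
ee_rot: [-180.0, -0.5, -168.8]
force: [-12.2, -3.0, 14.0]
gripper_width: 23.5
gripper_force: 25.0
```

```bash
python3 -c "
from h import *
st();lev()"
```

```text
t 43.1 p [436.7 155.3  75.5] r [-180.    -0.5 -168.8] F [-12.2  -3.   14. ] w 23.5 gf 25.0 q6 -83.0
lever 2.6 96.8
```

Emit:
send_rows(
  deltas=[
    [[0.004,-0.005,-0.001],[0,0,-0.05]],
    [[0,-0.005,0],[0,0,-0.05]],
    [[0,0,0],[0,0,0]],
    [[0,0,0],[0,0,0]],
  ],
)

```text
time_s: 43.5
ee_pos: [437.5, 151.0, 75.6]
ee_rot: [180.0, -0.3, -165.9]
force: [-7.3, 1.0, 5.6]
gripper_width: 23.4
gripper_force: 25.0
```

```bash
python3 -c "
from h import *
st();lev()"
```

```text
t 43.5 p [437.5 151.   75.6] r [ 180.    -0.3 -165.9] F [-7.3  1.   5.6] w 23.4 gf 25.0 q6 -87.0
lever 0.1 96.9
```

Emit:
send_rows(
  deltas=[
    [[0.002,-0.004,0],[0,0,0]],
    [[0,-0.003,0],[0,0,0]],
    [[0,0,0],[0,0,0]],
    [[0,0,0],[0,0,0]],
  ],
)

```text
time_s: 43.9
ee_pos: [438.0, 148.6, 75.6]
ee_rot: [179.9, -0.2, -165.9]
force: [-6.1, 6.4, 3.1]
gripper_width: 23.2
gripper_force: 25.0
```

```bash
python3 -c "
from h import *
st();lev()"
```

```text
t 43.9 p [438.  148.6  75.6] r [ 179.9   -0.2 -165.9] F [-6.1  6.4  3.1] w 23.2 gf 25.0 q6 -87.0
lever -1.4 97.0
```

Emit:
send_rows(
  deltas=[
    [[0,-0.004,0],[0,0,0]],
    [[0,0,0],[0,0,0]],
    [[0,0,0],[0,0,0]],
  ],
)

```text
time_s: 44.2
ee_pos: [438.3, 146.8, 75.6]
ee_rot: [179.8, -0.2, -165.9]
force: [-8.0, 6.9, 3.2]
gripper_width: 23.4
gripper_force: 25.0
```

Emit:
send_rows(
  deltas=[
    [[0,-0.004,0],[0,0,0]],
    [[0,0,0],[0,0,0]],
    [[0,0,0],[0,0,0]],
  ],
)

```text
time_s: 44.5
ee_pos: [438.5, 145.2, 75.6]
ee_rot: [179.8, -0.2, -165.9]
force: [-7.3, 7.9, 3.9]
gripper_width: 23.5
gripper_force: 25.0
```

Emit:
send_rows(
  deltas=[
    [[0,0.008,0],[0,0,0]],
    [[0,0,0],[0,0,0]],
    [[0,0,0],[0,0,0]],
    [[0,0,0],[0,0,0]],
  ],
  grip=0.3,
)

```text
time_s: 44.9
ee_pos: [440.5, 147.6, 76.0]
ee_rot: [-180.0, 0.0, -165.9]
force: [0.3, -0.2, 0.1]
gripper_width: 52.4
gripper_force: 0.0
```

Run:
```python
from h import *
st()
plan((438,150,130,-166.3,40),(480,100,350,-166.3))
```

```text
t 44.9 p [440.5 147.6  76. ] r [-180.     0.  -165.9] F [ 0.3 -0.2  0.1] w 52.4 gf 0.0 q6 -87.0
8 rows
2 x [[0.002,0.003,-0.054],[0.0,0.001,0.007]]
1 x [[-0.01,-0.02,-0.073],[0.0,0.0,0.0]]
1 x [[-0.01,-0.019,-0.073],[0.0,0.0,0.0]]
1 x [[-0.01,-0.02,-0.074],[0.0,0.0,0.0]]
1 x [[-0.009,-0.019,-0.073],[0.0,0.0,0.0]]
1 x [[-0.01,-0.02,-0.074],[0.0,0.0,0.0]]
1 x [[-0.009,-0.019,-0.073],[0.0,0.0,0.0]]
end [479.8 100.1 350. ]
```

Emit:
send_rows(
  deltas=[
    [[0,0,-0.054],[0,0,0]],
    [[0,0,-0.054],[0,0,0.014]],
    [[-0.008,-0.018,-0.073],[0,0,0]],
    [[-0.01,-0.019,-0.073],[0,0,0]],
    [[-0.01,-0.019,-0.073],[0,0,0]],
    [[-0.01,-0.019,-0.073],[0,0,0]],
    [[-0.01,-0.019,-0.073],[0,0,0]],
    [[-0.009,-0.019,-0.073],[0,0,0]],
    [[0,0,0],[0,0,0]],
    [[0,0,0],[0,0,0]],
  ],
)

```text
time_s: 45.9
ee_pos: [481.4, 99.2, 349.3]
ee_rot: [-180.0, 0.1, -166.3]
force: [0.3, -0.5, -0.4]
gripper_width: 63.7
gripper_force: 0.0
```

Emit:
send_rows(
  deltas=[
    [[0,0,0],[0,0,0]],
    [[0,0,0],[0,0,0]],
  ],
)

```text
time_s: 46.1
ee_pos: [480.4, 99.5, 347.5]
ee_rot: [180.0, -0.2, -166.3]
force: [0.2, -0.4, -0.2]
gripper_width: 64.2
gripper_force: 0.0
```

Run:
```python
from h import *
st(); k=calibration('wrist'); im=snap('wrist','w10.png'); np.savez('w10.npz',mtx=k['mtx'],R=k['R'],t=k['t'])
cv2.imwrite('pics/w10c.png',cv2.cvtColor(cv2.resize(im[130:265,160:345],None,fx=4.2,fy=4.2,interpolation=3),cv2.COLOR_RGB2BGR))
```

```text
t 46.1 p [480.4  99.5 347.5] r [ 180.    -0.2 -166.3] F [ 0.2 -0.4 -0.2] w 64.2 gf 0.0 q6 -93.0
```

View pics/w10c.png

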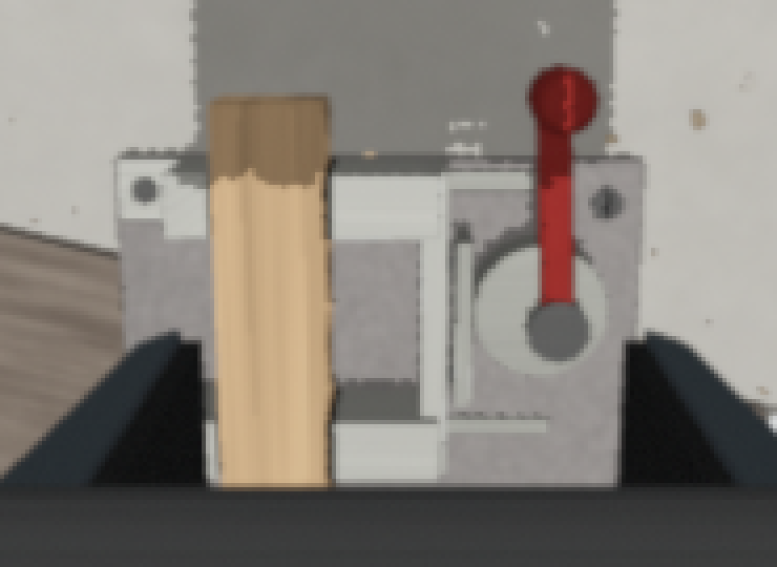

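The pack is tight between the fence posts and the jaw prongs, and the lever points along −x: knob at (563,100), pivot at (557,332). I'll check its angle.

Run:
```python
from h import *
for f,kn,pv in(('w2.npz',(609,101),(553,330)),('w10.npz',(563,100),(557,332))):
    k=dict(np.load(f)); g=lambda c,z:inv(px2w(k,np.array(c)/4.2+[160,130],z))[0]
    a=g(kn,89)
    for zp in(54,58):
        b=g(pv,zp); v=a-b; print(f,a,b,np.hypot(*v).round(1),np.degrees(np.arctan2(v[1],-v[0])).round(1))
g=lambda c,z:inv(px2w(k,np.array(c)/4.2+[160,130],z))
print('top strip near corners',g([[210,98],[330,98]],48).tolist(),'fence post inner (z56), prong',g([[207,440],[332,440],[330,200]],56).tolist())
snap('top'); find('top','tray',45); find('top','leftover',17)
for l in('pencil','try_square','caliper','marking_gauge'): find('top',l,10)
```

```text
w2.npz [-94.7 127.9] [  0.7 115.6] 96.2 7.3
w2.npz [-94.7 127.9] [ -0.6 115. ] 95.0 7.8
w10.npz [-95.3 110.3] [  0.5 115.4] 95.9 -3.0
w10.npz [-95.3 110.3] [ -0.7 114.9] 94.7 -2.8
top strip near corners [[-92.0, -20.7], [-92.0, 25.6]] fence post inner (z56), prong [[45.9, -26.3], [45.9, 24.7], [-53.5, 25.5]]
top tray 0.58 [ 92. 193.  47.  66.] c [473.6 420.7] [203. 128.] 4.6
top tray 0.54 [180. 156.  84.  81.] c [556.2 100.1] [213. 219.] 14.1
top leftover 0.95 [119. 204.  17.  38.] c [482.  401.4] [109.  41.] 13.8
top leftover 0.67 [182. 157.  81.  84.] c [567.2  97.9] [223. 224.] 19.5
top pencil 0.54 [231. 258.  21.  13.] c [368.7  42.8] [10. 67.] 26.5
top try_square 0.92 [240. 101.  52.  72.] c [756.  -66.3] [211. 137.] 45.8
top caliper 0.9 [311. 134.  63.  22.] c [ 733.1 -273.9] [ 55. 193.] 5.9
top marking_gauge 0.79 [167. 102.  53.  56.] c [782.8 204.6] [ 60. 224.] 52.3
top marking_gauge 0.72 [183. 157.  82.  82.] c [558.7 103.9] [218. 226.] 14.1
```

Run:
```python
from h import *
st(); plan((420,30,200,-166.3))
```

```text
t 46.5 p [481.   99.6 348.8] r [ 180.    -0.  -166.3] F [ 1.3 -0.3 -0.8] w 63.6 gf 0.0 q6 -93.0
4 rows
1 x [[0.038,-0.027,0.074],[0.0,0.0,0.0]]
1 x [[0.038,-0.026,0.075],[0.0,0.0,0.0]]
1 x [[0.038,-0.027,0.074],[0.0,0.0,0.0]]
1 x [[0.037,-0.026,0.075],[0.0,0.0,0.0]]
end [420.2  30.2 199.8]
```

Emit:
send_rows(
  deltas=[
    [[0.038,-0.027,0.074],[0,0,0]],
    [[0.038,-0.026,0.074],[0,0,0]],
    [[0.038,-0.027,0.074],[0,0,0]],
    [[0.037,-0.026,0.074],[0,0,0]],
    [[0,0,0],[0,0,0]],
    [[0,0,0],[0,0,0]],
    [[0,0,0],[0,0,0]],
  ],
)

```text
time_s: 47.2
ee_pos: [423.0, 30.8, 203.1]
ee_rot: [-180.0, 0.3, -166.3]
force: [0.2, -0.4, 1.6]
gripper_width: 63.6
gripper_force: 0.0
```

Run:
```python
from h import *
st(); im=snap('wrist','w11.png')
```

```text
t 47.2 p [423.   30.8 203.1] r [-180.     0.3 -166.3] F [ 0.2 -0.4  1.6] w 63.6 gf 0.0 q6 -101.0
```

View pics/w11.png

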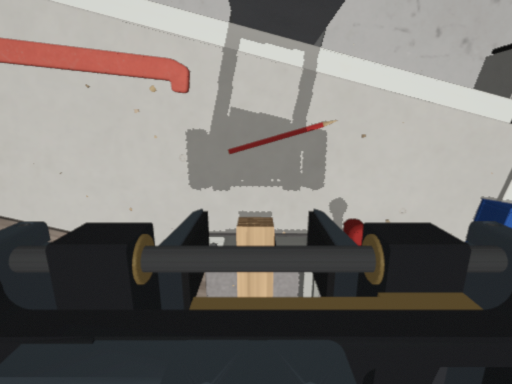

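```bash
python3 -c "
import cv2;i=cv2.imread('pics/w11.png');cv2.imwrite('pics/w11c.png',cv2.resize(i[205:300,200:320],None,fx=6,fy=6,interpolation=3))"
```

```text
(no output)
```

View pics/w11c.png

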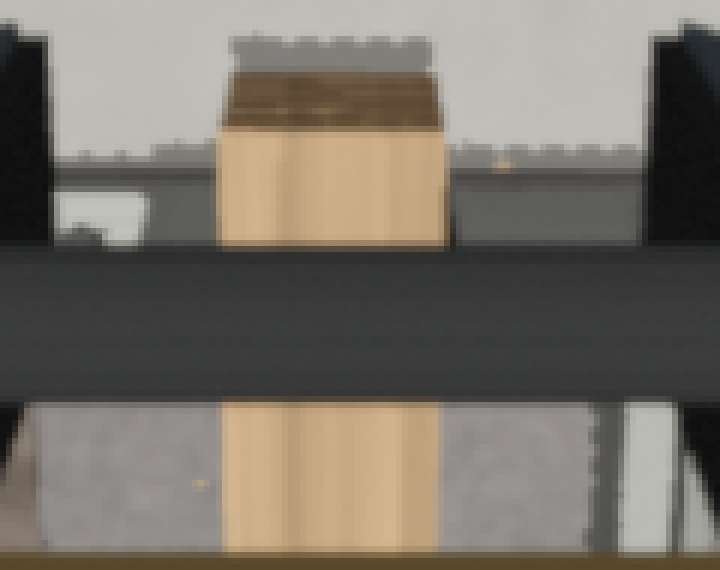

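The near ends form one flush face (crop rows 72–130), with fence (column 218) and jaw (449) touching both sides. The leftover is in the tray and the tools haven't moved, so I'm handing it in.

```bash
python3 -c "
from workcell import *
print(job_done())"
```

```text
the job is handed in; nothing more can be done
None
```

I handed the job in at 47 s: the leftover is in the blue tray, all three strips are stacked flush and home against the end stop, and the lever is swung back past 0 to about −3° with the jaw gripping the pack; the grading result was not shown.

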